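Seat the pump cover and hold the spring fork over it

ROBOT

A 7-joint arm with a two-finger parallel gripper is mounted at the origin on the work surface. World frame = base frame: x ahead of the robot, y to its left, z up, the work surface at z = 0. Lengths are in m, angles in rad, forces in N, time in s.
With the tool pointing down it reaches from about 0.425 to 0.95 m from the base axis. Payload 4.7 kg.
Tool frame: the origin (TCP) lies between the finger pads; the fingertips stand 19 mm ahead of it and the grasp point (between the pads) is the TCP (tips_ahead is the distance from the TCP to the fingertips, in m); z points along the fingers, x is the direction in which the jaws open and shut, and the axes are right-handed (so a half turn about z gives the same grasp; the last joint's range is limited). The gripper opens to 85 mm and grips with 20 to 120 N. Pads are 22 mm wide; open, the fingers measure 114 mm over their backs; the gripper's body (76 mm by 85 mm) begins 54 mm behind the grasp point. The pads swing forward as they close: fully open they stand 13 mm farther back than shut.
Start: joints at [-1.222, 0.469, -0.049, 1.532, 0.024, 1.141, -0.082], TCP at [0.249, 0.627, 0.25] pointing down, gripper open.
Joint ranges: [-2.59, 2.59], [-0.33, 1.99], [-1.39, 1.29], [0.1, 2.45], [-1.04, 4.18], [0.21, 1.99], [-2.66, 2.66]. Speed limits (rad/s): [2.57, 2.57, 3.14, 3.14, 3.14, 3.14, 3.14].

INTERFACE

Orientations are given as a unit quaternion [w, x, y, z].
In Python, from workcell import * gives the robot as it stands. The module is installed in compiled form; this text tells all that it offers.
- The arm moves only by the shell command python3 -m pendant 'ROWS' [FORCE]. ROWS is JSON, a list of rows, each a list of 7 numbers: the shift along the tool's x, y, z in units of 120 mm (1.0 is 120 mm), then the turn, a rotation vector about the tool's x, y, z in units of 90 degrees (1.0 is 90 degrees), then the opening, from 0 (shut) to 1 (fully open). A call has 1 to 8 rows; each row shifts and turns the pose as measured when the row begins, along the tool's axes as they then stand; what a row does not reach is not made up. A row lasts 1/12 s, in which the tool goes at most 41.7 mm and 7.16 degrees, less where a joint would pass 70% of its speed; a pose out of reach is approached as far as the arm can. A call with a number of a shift or a turn outside -1 to 1 is refused whole. A call with a gripper value outside its range is refused whole. The fingers move at their own pace and stop on an object; FORCE is the grip in N (left out, the last holds). Time passes only in rows, so rows that do not move let the fingers close. It gives the time, the measured TCP pose, the force and the opening at its end, in the units of the state.
- observe(): the state, without advancing time (a new reading comes with each control period).
- capture(name): name is "side" or "top" or "wrist"; returns a dict with "img" (384x512x3 uint8, blue, green, red), "fx", "fy", "cx", "cy" (pixels), "position" and "attitude" of the camera in the world. Camera axes: x right, y down, z forward; pixel columns grow to the right and rows downward; lengths in m; the calibration is good to about 2 mm. A picture is of the moment at which its call begins. There is no depth.
- sign_off(): hands the job in, once; it reports no verdict.
Trained networks look in the newest picture that a camera, given by its name, has taken for a name from the list of things; names that differ only in an ending like _2 or _b are one class to them, and where a whole thing is asked for, a point or a joint stands for the part that bears it (a point fixed in the world has none). Each returns a list of dicts, best first, with "confidence" (0 to 1); they miss things now and then, are a little off and sometimes report something else, mostly with a low value. They report only what shows in the picture. A call takes as long as a camera call. They do not tell look-alikes from the thing itself.
- spot_in(camera, target): "box" ([left, top, width, height] in pixels, round what is visible of it).
- silhouettes(camera, target): "pixels" (384x512 bool, what is visible of it) and "box" ([left, top, width, height] in pixels, round what is visible of it).
- spot_point(camera, target): "pixel" ([column, row] in pixels: a listed point, or the origin of a listed thing).
The state is a dict: "t": time; "qpos": joint angles; "qd": joint speeds; "effort": joint torques, N m; "eef_pos": TCP position; "ee_rot": TCP orientation; "ft_force": force on the tool from outside, world axes, zero at the start; "wrist_torque": the same for the moment, N m; "gripper_width": finger opening in m.
Only numpy, scipy, OpenCV 4.12 (cv2) and the standard library are available. Lean on these libraries where they do the work, as an engineer would, in place of code of your own. Each camera call takes 0.05 s, during which the arm holds its last target.

TASK

Set the rectangular cover with the rib on top of the pump housing in the fixture, flush with its edges all round (either way round), lowering it rather than dropping it, and let it go while the spring slide is still fully home. Then take the slide's upright handle, pull it toward the robot until its pointer stands between the two ridges of the mark, so that the fork reaches over the cover, and keep it there: finish while still holding the handle, for the spring draws it back when let go. Leave everything else on the bench where it is.

Things in the scene. Friction and masses are not known exactly. Their poses are not given: they have to be found in the camera images.
- cover: the pump cover: flat rectangular aluminium plate 100 (its x) x 60 (y) x 8 mm, about 0.2 kg, with an upright rib in the middle of its top, 40 mm long (x), 14 mm thick (y), 26 mm high above the plate (its top 34 mm above the underside). Origin: centre of its underside, z up. The same after a half turn
- fixture: assembly fixture fixed on the bench: dark steel base from x -100 to +170, y -50 to +150 mm, 12 mm high. Origin on the bench under the centre of the grey pump housing, a block 100 (x) x 60 (y) mm with a flat top 57 mm above the bench. x points away from the robot, within 0.3 rad, y to its left, z up. A guide rail runs along x at y = +100 mm
- seat (a point): centre of the flat top of the pump housing, where the cover's underside belongs; axes as the fixture's: the top is 100 mm along x, 60 mm along y, 57 mm above the bench
- slide: steel spring slide in the rail; axes as the fixture's. Origin: middle of the handle's foot, 31 mm above the bench. The handle is an upright plate 14 mm thick (x), 36 mm wide (y), 52 mm high above the origin. Starts fully home (fixture x = 0, y = 100 mm), pulls out along fixture -x at most 70 mm; the spring needs 5 N at home, 10 N 50 mm out, and draws it back home when let go
- fork (a point): middle of the slide's flat fork between its prong tips: two prongs 12 mm wide, 28 mm apart, 70 to 79 mm above the bench, pointing to fixture -x, on an arm from the slide's rear end. At home the tips are 26 mm beyond the housing's far edge; pulled out they pass 5 mm above the seated cover's plate, one on each side of its rib
- pointer (a point): tip of the slide's pointer, a thin black finger 4 mm wide (x) sticking out to the left (+y) of the slide's bar, 75 mm behind the handle (x) and 26 mm to the left of its middle, 37 mm above the bench; moves with the slide
- mark: the mark: dark steel clip fixed on the ledge left of the rail, with two upright ridges 5 mm thick (x), 20 mm long (y), 13 mm high, with a gap of 14 mm. Origin: midway between the ridges, on the ledge 26 mm above the bench; axes as the fixture's. It lies 32 to 54 mm nearer the robot (fixture -x) than the pointer at home, at a place that varies; the pointer passes 2 mm beside its ridges
- round_cover: a round aluminium disc 80 mm across and 8 mm thick with a round boss 28 mm across on top (28 mm high overall), belongs to another pump; origin: centre of its underside; to be left alone
- wrench: a steel wrench, 170 mm long, lying flat at the near left; origin under its middle, x along it; to be left alone
- screwdriver: a screwdriver with a black handle lying flat at the right; x along it; to be left alone
- socket: a steel socket, a ring 26 mm across and 32 mm high, standing close to the fixture's right side; origin at its underside; to be left alone
- tin: a small open steel cup 52 mm across and 30 mm high, standing in front of the fixture; origin at its underside; to be left alone
- oil: a grey bottle 68 mm across, 170 mm high, at the left; origin at its underside; to be left alone
- spray: a white can 56 mm across, 150 mm high, at the left; origin at its underside; to be left alone
- carton: a cardboard box 90 x 130 x 60 mm at the far left; origin at its underside; to be left alone
There are look-alikes about, which are no part of the job. What is shaped like the cover but pink is not meant.

How it is judged:
On the way:
1. the cover rests flush on the pump housing, let go, while the slide is still fully home (horizontal distance between cover and seat below 0.005 m and angle between the x axis of cover and the x axis of fixture, either way round below 0.09 rad and z of cover in the frame of seat between -0.003 and 0.003 m and angle between cover's own z axis and vertical below 0.05 rad and contact force between the fingers and cover below 0.1 N and linear speed of cover below 0.02 m/s and x of slide in the frame of fixture above -0.006 m), for 0.3 s.
At the end, for the whole second after the job is handed in: Cover flat on the housing, centred within 5 mm, turned under 0.09 rad from it (either way round), at rest, not touched by the gripper; slide held by the fingers (over 3 N), still, its pointer within 7 mm of the midline between the two ridges, fork pressing on the cover with under 1 N (horizontal distance between cover and seat below 0.005 m and angle between the x axis of cover and the x axis of fixture, either way round below 0.09 rad and z of cover in the frame of seat between -0.003 and 0.003 m and angle between cover's own z axis and vertical below 0.05 rad and contact force between the fingers and cover below 0.1 N and linear speed of cover below 0.02 m/s and x of pointer in the frame of mark between -0.007 and 0.007 m and contact force between the fingers and slide above 3 N and linear speed of slide below 0.01 m/s and contact force between slide and cover below 1 N); the arm keeps its last pose, push and grip.
It fails at once if the cover is dropped onto the housing from more than 15 mm (contact force between the fingers and cover below 0.05 N and horizontal distance between cover and seat below 0.06 m and z of cover in the frame of seat above 0.015 m).
It fails at once if one of the other things on the bench is moved by more than 30 mm (distance of any of round_cover, wrench, screwdriver, socket, tin, oil, spray, carton from where it was at the start of the episode above 0.03 m).
It fails at once if a standing thing is tipped over (angle between any of oil, spray, socket, tin's own z axis and vertical above 0.5 rad).
It also fails if it takes over 45 s, if anything falls off the work surface, if the arm or the gripper's body presses on something with over 40 N, if the wrist force passes 120 N, or if a joint passes its speed limit or range.

## Working session

There is one attempt and no reset: what is moved stays moved. The work goes in short steps, Python scripts to look and compute and a shell command to move; the robot and the scene stay as the last step left them, time stands still between calls to the robot, and variables do not carry over. Pictures are saved under pics/ and viewed, and the job is handed in when it is done.

```bash
mkdir -p pics; ls; python3 - <<'E'
from workcell import *
import cv2
s=observe();print({k:(v.round(3).tolist() if hasattr(v,'round') and hasattr(v,'tolist') else v) for k,v in s.items()})
for c in ["side","top","wrist"]:
    d=capture(c);cv2.imwrite(f"pics/{c}0.png",d["img"]);print(c,d["fx"],d["cx"],d["cy"],d["position"],d["attitude"])
E
```

```text
pics
{'t': 0.0, 'qpos': [-1.222, 0.469, -0.049, 1.534, 0.024, 1.141, -0.082], 'qd': [-0.0, 0.001, 0.0, 0.001, 0.002, 0.001, -0.0], 'effort': [0.001, -51.033, -0.046, -23.772, 0.011, 0.007, -0.0], 'eef_pos': [0.249, 0.627, 0.249], 'ee_rot': [0.001, 0.827, 0.562, -0.001], 'ft_force': [0.507, 0.174, 1.037], 'wrist_torque': [0.006, -0.031, 0.037], 'gripper_width': 0.08554760071067578}
side 366.5070005299928 250.9949229139068 192.3323745267327 [ 0.11472889 -0.62766636  0.7496694 ] [-0.38889611  0.88194655 -0.24418067  0.1063292 ]
top 388.4198952837947 254.95077920658858 185.3698068303703 [0.33204828 0.01342129 1.07405451] [-0.06537585  0.71160655 -0.69706833  0.05863325]
wrist 275.62998086229004 255.99321282837045 192.2043284581 [0.17804259 0.65497463 0.37289757] [0.12722332 0.81741182 0.5554668  0.08431354]
```

View pics/side0.png

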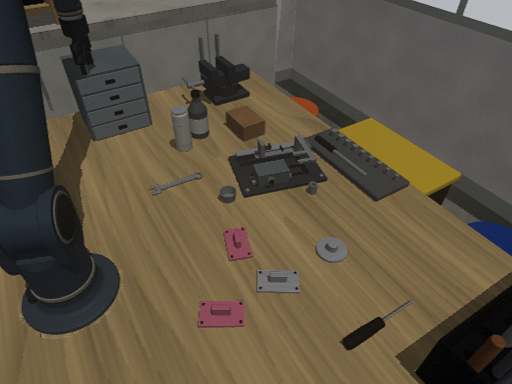

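View pics/top0.png

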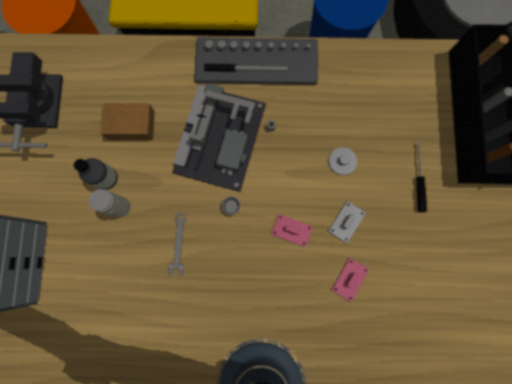

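View pics/wrist0.png

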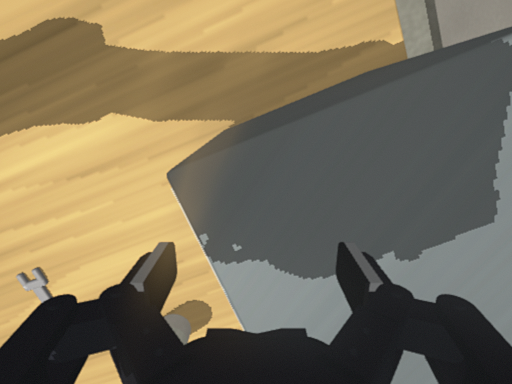

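The grey ribbed plate is at top (347,222) and side (278,280). The two pink look-alikes are at top (292,230) and (350,279). Next I'll run the networks and confirm it in a crop.

```bash
cat > h.py <<'E'
import numpy as np, cv2
from scipy.spatial.transform import Rotation as R
from workcell import *
def Rq(q): return R.from_quat([q[1],q[2],q[3],q[0]]).as_matrix()
def ray(c,px):
    d=Rq(c["attitude"])@np.array([(px[0]-c["cx"])/c["fx"],(px[1]-c["cy"])/c["fy"],1]);return np.array(c["position"]),d/np.linalg.norm(d)
def onz(c,px,z):
    o,d=ray(c,px);return o+d*(z-o[2])/d[2]
def proj(c,p):
    q=Rq(c["attitude"]).T@(np.array(p)-c["position"]);return np.array([c["fx"]*q[0]/q[2]+c["cx"],c["fy"]*q[1]/q[2]+c["cy"]])
def tri(obs):
    A=np.zeros((3,3));b=np.zeros(3)
    for c,px in obs:
        o,d=ray(c,px);M=np.eye(3)-np.outer(d,d);A+=M;b+=M@o
    p=np.linalg.solve(A,b);return p,[np.round(proj(c,p)-px,1).tolist() for c,px in obs]
def crop(c,x,y,w,h,name,s=4):
    cv2.imwrite(f"pics/{name}.png",cv2.resize(c["img"][y:y+h,x:x+w],None,fx=s,fy=s,interpolation=cv2.INTER_CUBIC))
E
python3 - <<'E'
from h import *
C={c:capture(c) for c in ["side","top"]}
for t in ["cover","fixture","seat","slide","fork","pointer","mark","round_cover","wrench","screwdriver","socket","tin","oil","spray","carton"]:
    for c in C:
        print(t,c,[(np.round(d["pixel"],1).tolist(),round(d["confidence"],2)) for d in spot_point(c,t)[:4]])
crop(C["top"],160,70,220,190,"t1",3.5); crop(C["side"],200,120,150,190,"s1",3.2)
E
```

```text
cover side [([222.4, 311.3], 0.84), ([239.4, 245.1], 0.82), ([277.1, 280.2], 0.71), ([184.5, 147.3], 0.59)]
cover top [([289.8, 228.3], 0.84), ([347.9, 220.9], 0.68), ([346.7, 277.1], 0.57)]
fixture side [([272.0, 181.9], 0.93)]
fixture top [([235.9, 152.3], 0.79)]
seat side [([273.8, 166.5], 0.81)]
seat top [([231.7, 151.1], 0.69)]
slide side [([262.0, 158.7], 0.72), ([187.1, 148.3], 0.17)]
slide top [([201.6, 140.8], 0.96)]
fork side [([295.3, 156.8], 0.58)]
fork top [([240.5, 119.3], 0.8)]
pointer side [([281.8, 147.1], 0.73)]
pointer top [([198.5, 114.2], 0.63)]
mark side [([269.3, 148.0], 0.55), ([230.0, 197.7], 0.52), ([374.8, 322.6], 0.3)]
mark top [([185.6, 128.6], 0.62), ([200.1, 141.2], 0.32), ([233.2, 205.9], 0.22)]
round_cover side [([332.5, 252.5], 0.83), ([265.2, 149.6], 0.48), ([281.2, 143.3], 0.36), ([261.7, 153.9], 0.32)]
round_cover top [([344.0, 161.7], 0.94)]
wrench side [([178.6, 183.8], 0.85)]
wrench top [([178.6, 244.8], 0.62)]
screwdriver side [([377.3, 323.1], 0.78), ([277.4, 283.2], 0.36)]
screwdriver top [([418.7, 179.1], 0.97), ([347.4, 219.9], 0.26)]
socket side [([310.4, 191.7], 0.63)]
socket top [([269.2, 129.6], 0.67), ([103.3, 177.9], 0.37)]
tin side [([228.2, 196.1], 0.58)]
tin top [([230.0, 207.6], 0.77), ([107.1, 180.7], 0.46)]
oil side [([200.8, 133.2], 0.55)]
oil top [([106.5, 178.6], 0.73)]
spray side [([184.1, 149.3], 0.86)]
spray top [([120.6, 206.5], 0.83)]
carton side [([244.0, 130.6], 0.79)]
carton top [([131.5, 124.6], 0.81)]
```

View pics/t1.png

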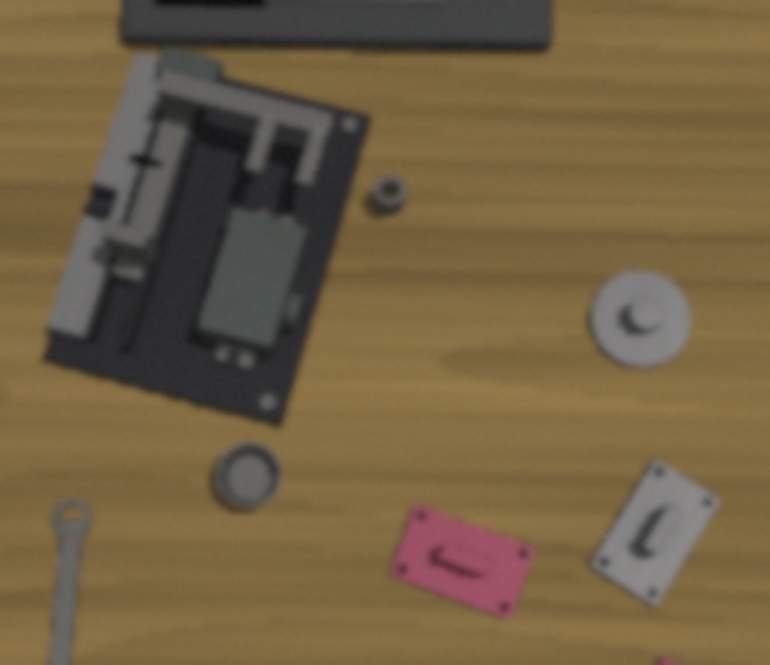

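View pics/s1.png

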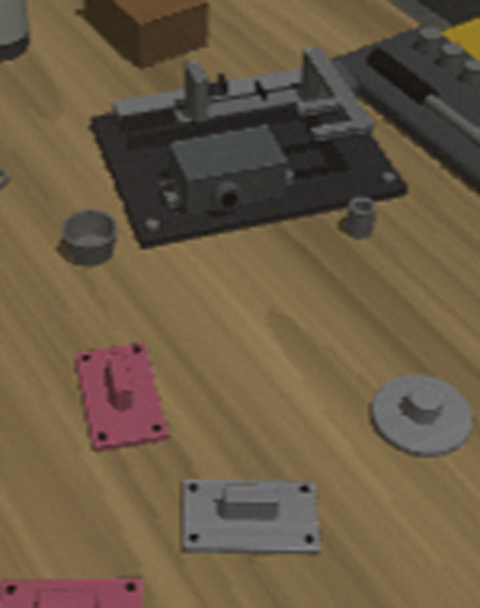

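```bash
python3 - <<'E'
from h import *
C={c:capture(c) for c in ["side","top"]}
s,t=C["side"],C["top"]
for n,a,b in [("cover",(277.1,280.2),(347.9,220.9)),("seat",(273.8,166.5),(231.7,151.1)),("slide",(262,158.7),(201.6,140.8)),("fork",(295.3,156.8),(240.5,119.3)),("pointer",(281.8,147.1),(198.5,114.2)),("mark",(269.3,148),(185.6,128.6)),("fixture",(272,181.9),(235.9,152.3)),("socket",(310.4,191.7),(269.2,129.6)),("tin",(228.2,196.1),(230,207.6))]:
    p,e=tri([(s,a),(t,b)]);print(n,p.round(4),e)
for cam in ["top","side"]:
    for d in silhouettes(cam,"cover")[:4]:
        m=d["pixels"].astype(np.uint8)
        cs=max(cv2.findContours(m,0,1)[0],key=cv2.contourArea)[:,0].astype(float)
        P=np.array([onz(C[cam],p,0.008)[:2] for p in cs]).astype(np.float32)
        print(cam,d["box"],round(d["confidence"],2),cv2.minAreaRect(P))
E
```

```text
cover [ 0.4253 -0.2297  0.0095] [[0.9, -0.2], [-0.3, 0.7]]
seat [0.6118 0.0867 0.0589] [[-2.5, 0.5], [1.2, -2.5]]
slide [0.6409 0.1796 0.0194] [[0.8, -0.2], [-0.4, 0.9]]
fork [0.6861 0.0677 0.0811] [[0.3, -0.1], [-0.2, 0.3]]
pointer [0.7198 0.1886 0.0301] [[-0.5, 0.1], [0.3, -0.5]]
mark [0.6866 0.2236 0.0158] [[-2.1, 0.5], [1.1, -2.3]]
fixture [0.6155 0.0826 0.0015] [[0.4, -0.1], [-0.2, 0.4]]
socket [ 0.6886 -0.0127 -0.001 ] [[-0.6, 0.2], [0.3, -0.6]]
tin [0.4606 0.0921 0.0065] [[-1.1, 0.2], [0.5, -1.1]]
top [269.5, 212.8, 43.6, 34.8] 0.65 ((0.39922985434532166, -0.07546880841255188), (0.09908833354711533, 0.059553518891334534), 69.78951263427734)
top [329.0, 199.7, 37.8, 42.4] 0.61 ((0.4234141707420349, -0.22537517547607422), (0.0609198734164238, 0.10431751608848572), 56.66422653198242)
top [329.2, 257.3, 41.5, 40.4] 0.56 ((0.27090778946876526, -0.23066526651382446), (0.06240076199173927, 0.10235355794429779), 59.52055740356445)
side [195.2, 300.1, 45.6, 29.8] 0.83 ((0.2687983214855194, -0.23594576120376587), (0.06798607110977173, 0.102650947868824), 62.9455451965332)
side [256.0, 270.1, 42.9, 26.2] 0.67 ((0.4242134094238281, -0.2300974279642105), (0.061162978410720825, 0.098528191447258), 59.01152801513672)
side [225.8, 227.9, 25.4, 33.5] 0.56 ((0.397484689950943, -0.07906270772218704), (0.10894467681646347, 0.0631275475025177), 70.68563842773438)
```

Candidates in top pixels: pink (292,230), pink (350,279) and grey (347,222). The crop shows only the grey plate is bare aluminium with a rib, so that is the cover. The fixture is upper left in that crop, the slide is home, and the mark clip is around top (186,128). I'll go toward the fixture first for a wrist view.

```bash
cat >> h.py <<'E'
def go(p,yaw=None):
    "print total shift (units of 120mm, tool axes) to p, and turn to make tool vertical with jaw axis at yaw (deg)"
    s=observe();T=Rq(s["ee_rot"]);d=T.T@(np.array(p)-s["eef_pos"])
    print("t",round(s["t"],2),"tcp",np.round(s["eef_pos"],4),"shift",np.round(d/.12,3),"min rows %.1f"%(np.linalg.norm(d)/.0417))
    if yaw is None: yaw=np.degrees(np.arctan2(T[1,0],T[0,0]))
    best=None
    for y in (yaw,yaw+180):
        a=np.radians(y);x=np.array([np.cos(a),np.sin(a),0]);z=np.array([0,0,-1.]);G=np.c_[x,np.cross(z,x),z]
        v=R.from_matrix(T.T@G).as_rotvec()
        if best is None or np.linalg.norm(v)<np.linalg.norm(best): best=v
    print("yaw now %.2f"%np.degrees(np.arctan2(T[1,0],T[0,0])),"turn units",np.round(best/(np.pi/2),4),"min rows %.1f"%(np.degrees(np.linalg.norm(best))/7.16), "q7 %.2f"%s["qpos"][6],"w %.4f F"%s["gripper_width"],np.round(s["ft_force"],1))
E
python3 - <<'E'
from h import *
go([0.47,0.15,0.30],74)
c=capture("wrist");print(Rq(c["attitude"])[:,2])
E
```

```text
t 1.95 tcp [0.249  0.6274 0.2504] shift [-3.019  3.18  -0.414] min rows 12.7
yaw now 68.35 turn units [-0.     -0.0001 -0.0627] min rows 0.8 q7 -0.08 w 0.0851 F [ 0.5 -0.2  1. ]
[ 0.27973237 -0.11265675 -0.95344547]
```

```bash
python3 -m pendant '[[-0.2,0.23,-0.04,0,0,0,1],[-0.2,0.23,-0.04,0,0,0,1],[-0.2,0.23,-0.04,0,0,0,1],[-0.2,0.23,-0.04,0,0,0,1],[-0.2,0.23,-0.04,0,0,0,1],[-0.2,0.23,-0.04,0,0,0,1],[-0.2,0.23,-0.04,0,0,0,1],[-0.2,0.23,-0.04,0,0,0,1]]'
python3 -c "
from h import *
go([0.47,0.12,0.30],74)"
```

```text
t: 2.67
eef_pos: [0.3817, 0.3664, 0.2865]
ee_rot: [-0.003, 0.822, 0.57, -0.001]
ft_force: [0.9, 0.6, 0.5]
gripper_width: 0.0853
t 2.67 tcp [0.3817 0.3664 0.2865] shift [-1.664  1.408 -0.124] min rows 6.3
yaw now 69.48 turn units [-0.0039 -0.0011 -0.0502] min rows 0.6 q7 0.38 w 0.0853 F [0.9 0.6 0.5]
```

```bash
python3 -m pendant '[[-0.24,0.21,-0.02,0,0,0,1],[-0.24,0.21,-0.02,0,0,-0.03,1],[-0.24,0.21,-0.02,0,0,-0.03,1],[-0.24,0.21,-0.02,0,0,0,1],[-0.24,0.21,-0.02,0,0,0,1],[-0.24,0.21,-0.02,0,0,0,1],[-0.24,0.2,-0.02,0,0,0,1],[0,0,0,0,0,0,1]]'
python3 - <<'E'
from h import *
go([0.424,-0.229,0.30],57)
c=capture("wrist");cv2.imwrite("pics/w1.png",c["img"])
for t in ["seat","slide","fork","pointer","mark"]:
    print(t,[(np.round(d["pixel"],1).tolist(),round(d["confidence"],2)) for d in spot_point("wrist",t)[:3]])
E
```

```text
t: 3.33
eef_pos: [0.4974, 0.1016, 0.3068]
ee_rot: [-0.001, 0.796, 0.605, 0.004]
ft_force: [0.3, -0.6, 0.0]
gripper_width: 0.0853
t 3.33 tcp [0.4974 0.1016 0.3068] shift [-2.818  0.147  0.038] min rows 8.1
yaw now 74.50 turn units [ 0.0012 -0.0046  0.1944] min rows 2.4 q7 1.06 w 0.0853 F [ 0.3 -0.6  0. ]
seat [([267.9, 236.1], 0.79)]
slide [([325.3, 227.6], 0.57)]
fork [([271.5, 285.4], 0.84)]
pointer [([442.1, 73.3], 0.37)]
mark [([350.3, 243.0], 0.49)]
```

View pics/w1.png

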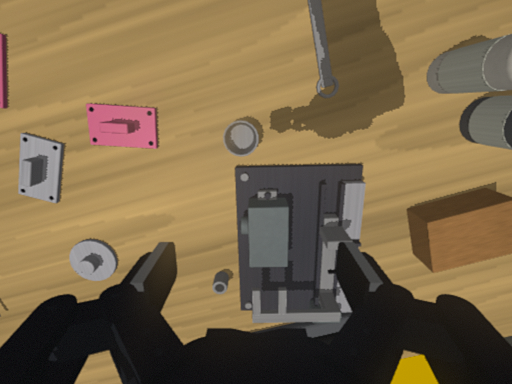

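This wrist view shows the housing top around (268,236) and the grey cover at (41,167). The fork end is at (290,305). The mark and pointer are hidden by the finger near (350,245).

```bash
python3 - <<'E'
from h import *
c=capture("wrist");crop(c,225,155,160,170,"w1c",3.5)
s=silhouettes("wrist","seat");print([(d["box"],d["confidence"]) for d in s][:2])
E
```

```text
[([226.8, 169.6, 132.3, 159.2], 0.96)]
```

View pics/w1c.png

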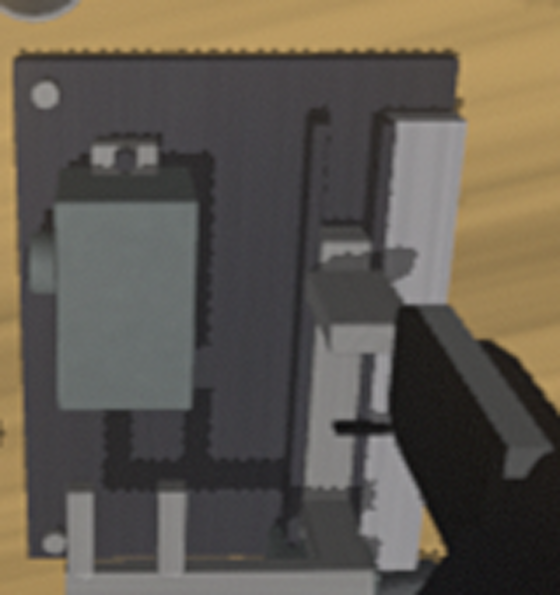

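```bash
python3 - <<'E'
from h import *
c=capture("wrist");t=capture("top");s=capture("side")
f=lambda u,v:(225+u/3.5,155+v/3.5)
px=[f(57,202),f(198,200),f(192,409),f(60,409)]
P=np.array([onz(c,p,.057) for p in px])
print(P.round(4),P.mean(0));
for a,b in [(0,1),(1,2),(3,2),(0,3)]: d=P[b]-P[a];print(np.linalg.norm(d).round(4),np.degrees(np.arctan2(d[1],d[0])).round(2))
for n,k in (("top",t),("side",s)):
    print(n,[proj(k,p).round(1).tolist() for p in P])
go([0.424,-0.229,0.2],57)
# cover
P=np.array([onz(c,p,.008) for p in [(24,133),(62.5,141),(57.5,202),(18,193)]]);print(P.round(4),P.mean(0))
crop(t,170,80,110,115,"t2",5);crop(s,220,130,120,70,"s2",6)
E
```

```text
[[0.5588 0.0739 0.057 ]
 [0.5728 0.1306 0.057 ]
 [0.6694 0.1056 0.057 ]
 [0.6544 0.0488 0.057 ]] [0.61384549 0.0897152  0.057     ]
0.0584 76.11
0.0998 -14.54
0.0588 75.13
0.0988 -14.74
top [[237.1, 168.0], [216.2, 162.5], [226.7, 128.2], [247.4, 133.9]]
side [[258.6, 175.7], [252.8, 164.0], [283.5, 158.3], [290.1, 169.7]]
t 3.88 tcp [0.4942 0.1108 0.3057] shift [-2.896  0.153  0.855] min rows 8.7
yaw now 75.31 turn units [-0.0017 -0.0055  0.2035] min rows 2.6 q7 1.06 w 0.0854 F [ 0.  -0.2  0.5]
[[ 0.3714 -0.2126  0.008 ]
 [ 0.3967 -0.1627  0.008 ]
 [ 0.4837 -0.2147  0.008 ]
 [ 0.4539 -0.2683  0.008 ]] [ 0.42645049 -0.21459163  0.008     ]
```

View pics/t2.png

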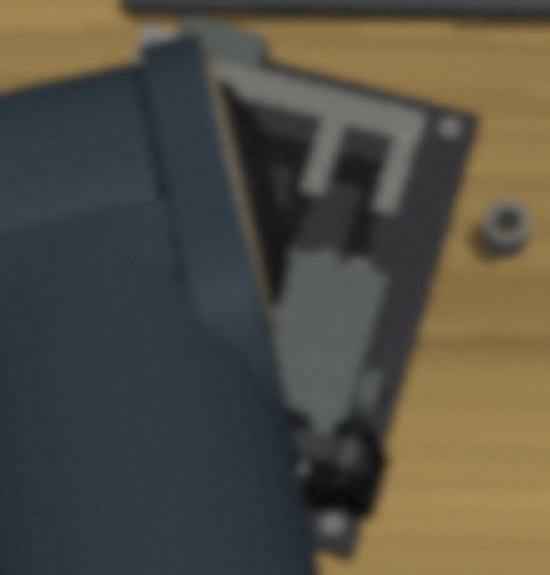

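View pics/s2.png

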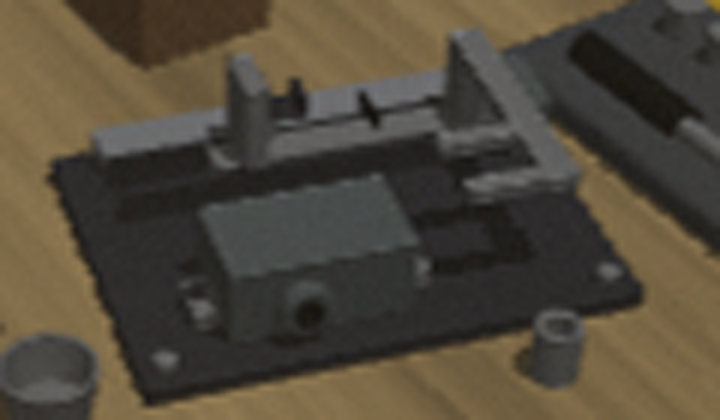

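Heights and corners agree across the views to about 1 px. Seat ≈ (0.614, 0.090, 0.057), fixture yaw ≈ -14.7°. Next, over to the cover.

```bash
python3 -m pendant '[[-0.35,0.02,0.05,0,0,0,1],[-0.35,0.02,0.08,0,0,0.03,1],[-0.35,0.02,0.08,0,0,0.04,1],[-0.34,0.03,0.08,0,0,0.04,1],[-0.34,0.04,0.08,0,0,0.04,1],[-0.34,0.05,0.08,0,0,0.04,1],[-0.34,0.05,0.08,0,0,0.03,1],[-0.3,0.05,0.08,0,0,0,1]]'
python3 -c "
from h import *
go([0.424,-0.227,0.22],57)"
```

```text
t: 4.55
eef_pos: [0.4045, -0.193, 0.2299]
ee_rot: [-0.002, 0.882, 0.471, 0.009]
ft_force: [1.2, 0.0, -0.7]
gripper_width: 0.0858
t 4.55 tcp [ 0.4045 -0.193   0.2299] shift [-0.146  0.292  0.081] min rows 1.0
yaw now 56.14 turn units [ 0.0027 -0.0115 -0.0096] min rows 0.2 q7 1.44 w 0.0858 F [ 1.2  0.  -0.7]
```

```bash
python3 -m pendant '[[-0.15,0.22,0.08,0,-0.01,-0.01,1],[0,0,0,0,0,0,1],[0,0,0,0,0,0,1]]'
python3 - <<'E'
from h import *
go([0.424,-0.227,0.22],57)
c=capture("wrist");cv2.imwrite("pics/w2.png",c["img"]);go([0.424,-0.227,0.22],57)
for d in silhouettes("wrist","cover")[:3]:
    m=d["pixels"].astype(np.uint8);print(d["box"],d["confidence"])
    cs=max(cv2.findContours(m,0,1)[0],key=cv2.contourArea)[:,0].astype(float)
    P=np.array([onz(c,p,0.008)[:2] for p in cs]).astype(np.float32);print(cv2.minAreaRect(P))
crop(c,190,110,150,180,"w2c",3.3)
E
```

```text
t: 4.8
eef_pos: [0.4107, -0.2307, 0.2183]
ee_rot: [0.001, 0.882, 0.471, -0.0]
ft_force: [0.2, -0.7, -0.8]
gripper_width: 0.0855
t 4.8 tcp [ 0.4107 -0.2307  0.2183] shift [ 0.087  0.075 -0.014] min rows 0.3
yaw now 56.23 turn units [ 0.0009  0.001  -0.0086] min rows 0.1 q7 1.53 w 0.0855 F [ 0.2 -0.7 -0.8]
t 4.85 tcp [ 0.4113 -0.2305  0.2185] shift [ 0.083  0.072 -0.013] min rows 0.3
yaw now 56.30 turn units [ 0.0017  0.001  -0.0077] min rows 0.1 q7 1.53 w 0.0856 F [-0.1 -0.1  0. ]
[239.1, 137.8, 50.0, 79.2] 0.91
((0.42540282011032104, -0.22998729348182678), (0.06059712544083595, 0.10070015490055084), 58.252254486083984)
[317.5, 49.4, 89.3, 78.2] 0.86
((0.39990803599357605, -0.08015935122966766), (0.10082534700632095, 0.0594332255423069), 70.26296997070312)
[147.0, 16.8, 70.5, 102.7] 0.81
((0.2728898823261261, -0.23532453179359436), (0.06199325993657112, 0.09959879517555237), 60.019344329833984)
```

View pics/w2.png

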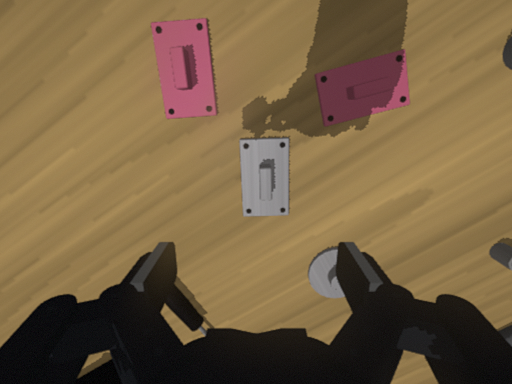

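The cover is centred at (265,177) in the wrist view with its rib upright. That measures (0.4254, -0.2300), jaw yaw 58.2°. I'll go lower and look again.

```bash
python3 -m pendant '[[0.05,0.05,0.3,0,0,-0.02,1],[0.02,0.05,0.3,0,0,0,1],[0,0.01,0.3,0,0,0,1],[0,0,0.1,0,0,0,1],[0,0,0,0,0,0,1]]'
python3 - <<'E'
from h import *
c=capture("wrist");cv2.imwrite("pics/w3.png",c["img"]);go([0.4254,-0.230,0.10],58.2)
for d in silhouettes("wrist","cover")[:1]:
    m=d["pixels"].astype(np.uint8);print(d["box"],d["confidence"])
    cs=max(cv2.findContours(m,0,1)[0],key=cv2.contourArea)[:,0].astype(float)
    P=np.array([onz(c,p,0.008)[:2] for p in cs]).astype(np.float32);print(cv2.minAreaRect(P))
E
```

```text
t: 5.32
eef_pos: [0.4369, -0.2225, 0.0994]
ee_rot: [0.004, 0.87, 0.494, 0.008]
ft_force: [0.4, -0.3, 0.1]
gripper_width: 0.0855
t 5.37 tcp [ 0.4371 -0.2223  0.1002] shift [-0.105 -0.051 -0.   ] min rows 0.3
yaw now 59.21 turn units [ 0.01   -0.0061  0.0111] min rows 0.2 q7 1.71 w 0.0855 F [0.2 0.6 0.1]
[331.6, 0.0, 144.5, 117.4] 0.85
((0.4000220000743866, -0.0800529420375824), (0.10096736997365952, 0.06047280877828598), 70.84034729003906)
```

View pics/w3.png

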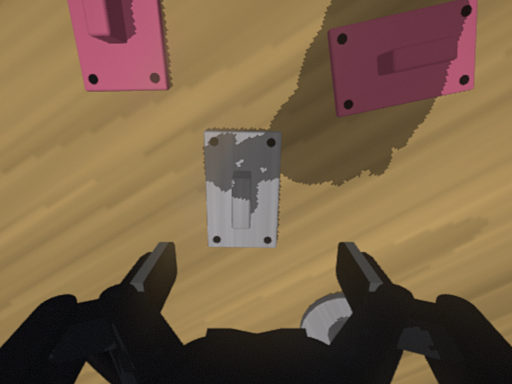

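Now the cover's plate corners are at (205,130), (280,131), (277,246) and (209,247), with the rib near (242,205).

```bash
python3 - <<'E'
from h import *
c=capture("wrist");t=capture("top");s=capture("side")
px=[(205.5,130),(280,131),(277,246.5),(208.5,247)]
P=np.array([onz(c,p,.008) for p in px]);print(P.round(4),P.mean(0))
for a,b in [(0,1),(1,2),(3,2),(0,3)]: d=P[b]-P[a];print(np.linalg.norm(d).round(4),np.degrees(np.arctan2(d[1],d[0])).round(2))
crop(c,190,115,110,140,"w3c",4)
print("side pred",[proj(s,p).round(1).tolist() for p in P],"top",[proj(t,p).round(1).tolist() for p in P])
crop(s,240,255,75,50,"s3",8)
m=P.mean(0);go([m[0],m[1],.1],58.5)
E
```

```text
[[ 0.37   -0.2274  0.008 ]
 [ 0.4    -0.1788  0.008 ]
 [ 0.4862 -0.2301  0.008 ]
 [ 0.4554 -0.2821  0.008 ]] [ 0.42789316 -0.22958774  0.008     ]
0.0571 58.36
0.1003 -30.75
0.0605 59.37
0.1014 -32.68
side pred [[257.6, 290.1], [257.6, 269.7], [298.8, 269.5], [301.4, 291.3]] top [[347.0, 242.0], [328.9, 230.6], [347.2, 199.6], [366.4, 211.1]]
t 5.57 tcp [ 0.4385 -0.225   0.103 ] shift [-0.079 -0.056  0.023] min rows 0.3
yaw now 59.05 turn units [ 0.0145 -0.0066  0.006 ] min rows 0.2 q7 1.71 w 0.0856 F [ 0.4  0.8 -0. ]
```

View pics/w3c.png

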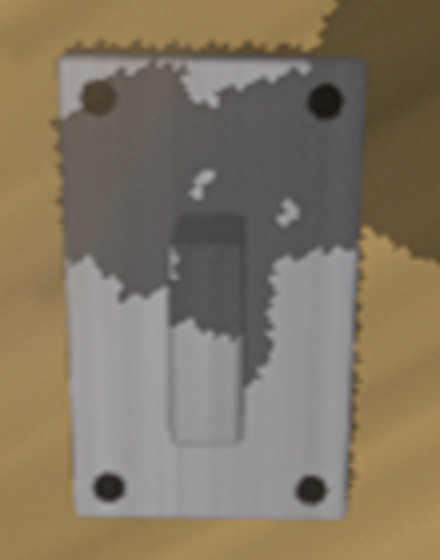

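View pics/s3.png

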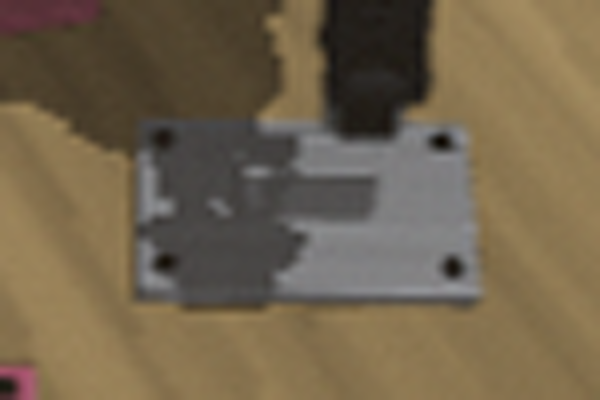

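```bash
python3 - <<'E'
from h import *
c=capture("wrist")
for z,px in ((.008,[(58,57),(365,57),(345,517),(78,515)]),(.034,[(175,243),(245,243),(241,443),(172,443)])):
    P=np.array([onz(c,(190+u/4,115+v/4),z) for u,v in px]);print(P.mean(0).round(4))
    for a,b in [(0,1),(1,2),(3,2),(0,3)]: d=P[b]-P[a];print(np.linalg.norm(d).round(4),np.degrees(np.arctan2(d[1],d[0])).round(2))
s=capture("side")
P=np.array([onz(s,(240+u/8,255+v/8),.008) for u,v in [(137,120),(465,122),(480,292),(135,290)]]);print("side",P.mean(0).round(4))
go([.426,-.231,.03],58.3)
E
```

```text
[ 0.4279 -0.2307  0.008 ]
0.0591 59.0
0.1003 -31.79
0.0592 58.29
0.0995 -31.85
[ 0.4278 -0.2303  0.034 ]
0.0125 58.92
0.0395 -32.37
0.0132 58.81
0.0395 -33.27
side [ 0.4253 -0.23    0.008 ]
t 5.67 tcp [ 0.4382 -0.2252  0.1029] shift [-0.1   -0.076  0.605] min rows 1.8
yaw now 59.01 turn units [ 0.0144 -0.0066  0.0078] min rows 0.2 q7 1.71 w 0.0856 F [-0.4  0.2 -0.4]
```

The plate and the rib top, at 8 and 34 mm, give the same centre and the right sizes: (0.4275, -0.2305), yaw 58.5°. Now the descent.

```bash
python3 -m pendant '[[-0.1,-0.07,0.1,0.015,-0.007,0.005,1],[-0.02,-0.01,0.15,0.005,0,0,1],[0,0,0.1,0,0,0,1],[0,0,0.05,0,0,0,1],[0,0,0,0,0,0,1]]'
python3 -c "
from h import *
go([0.4275,-0.2305,0.03],58.5)"
```

```text
t: 6.08
eef_pos: [0.4213, -0.2352, 0.0545]
ee_rot: [-0.003, 0.873, 0.488, -0.002]
ft_force: [0.2, 0.5, 0.2]
gripper_width: 0.0852
t 6.08 tcp [ 0.4213 -0.2352  0.0545] shift [0.06  0.025 0.204] min rows 0.6
yaw now 58.42 turn units [-0.0041  0.0007 -0.0009] min rows 0.1 q7 1.78 w 0.0852 F [0.2 0.5 0.2]
```

```bash
python3 -m pendant '[[0.05,0.02,0.08,-0.002,0,0,1],[0.01,0.005,0.08,0,0,0,1],[0,0,0.03,0,0,0,1],[0,0,0,0,0,0,1]]'
python3 -c "
from h import *
go([0.4275,-0.2305,0.03],58.5)"
```

```text
t: 6.42
eef_pos: [0.428, -0.2309, 0.03]
ee_rot: [-0.001, 0.873, 0.488, -0.001]
ft_force: [-0.2, -1.3, -0.6]
gripper_width: 0.0856
t 6.42 tcp [ 0.428  -0.2309  0.03  ] shift [ 0.    -0.005  0.   ] min rows 0.0
yaw now 58.37 turn units [-0.0016  0.0008 -0.0014] min rows 0.0 q7 1.79 w 0.0856 F [-0.2 -1.3 -0.6]
```

```bash
python3 -m pendant '[[0,0,0,0,0,0,0.4],[0,0,0,0,0,0,0],[0,0,0,0,0,0,0],[0,0,0,0,0,0,0],[0,0,0,0,0,0,0],[0,0,0,0,0,0,0],[0,0,0,0,0,0,0],[0,0,0,0,0,0,0]]' 40
python3 -c "
from h import *
go([0.4275,-0.2305,0.15],58.5)"
```

```text
t: 7.08
eef_pos: [0.4287, -0.231, 0.0309]
ee_rot: [-0.0, 0.873, 0.488, -0.001]
ft_force: [-0.0, 0.9, -1.9]
gripper_width: 0.0133
t 7.08 tcp [ 0.4287 -0.231   0.0309] shift [-0.002 -0.011 -0.992] min rows 2.9
yaw now 58.39 turn units [-0.0005  0.0005 -0.0013] min rows 0.0 q7 1.79 w 0.0133 F [-0.   0.9 -1.9]
```

The grip held, at 13 mm opening. Lifting.

```bash
python3 -m pendant '[[0,0,-0.15,0,0,0,0],[0,0,-0.3,0,0,0,0],[0,0,-0.34,0,0,0,0],[0,0,-0.34,0,0,0,0],[0,0,-0.3,0,0,0,0],[0,0,-0.1,0,0,0,0]]'
python3 - <<'E'
from h import *
c=capture("wrist");cv2.imwrite("pics/w4.png",c["img"]);go([0.613,0.089,0.17],75.3)
E
```

```text
t: 7.58
eef_pos: [0.4242, -0.2292, 0.216]
ee_rot: [-0.007, 0.873, 0.487, -0.007]
ft_force: [1.6, -0.5, -1.8]
gripper_width: 0.0133
t 7.63 tcp [ 0.4248 -0.2293  0.2166] shift [ 3.083 -0.053  0.374] min rows 8.9
yaw now 58.31 turn units [-0.0112  0.0014 -0.1888] min rows 2.4 q7 1.57 w 0.0132 F [ 0.8 -0.5 -0.4]
```

View pics/w4.png

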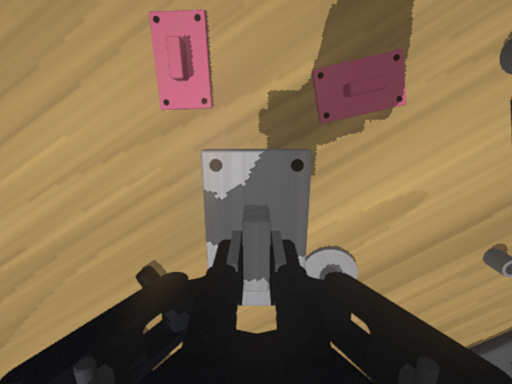

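The cover is held square, near edge at row 150, cols 203–310. Travelling to above the seat.

```bash
python3 -m pendant '[[0.3,0,0.05,-0.006,0,0,0],[0.33,0,0.05,-0.006,0,-0.03,0],[0.33,0.01,0.05,0,0,-0.04,0],[0.33,0.03,0.05,0,0,-0.04,0],[0.32,0.05,0.05,0,0,-0.04,0],[0.31,0.08,0.05,0,0,-0.04,0],[0.31,0.09,0.02,0,0,0,0],[0.3,0.09,0,0,0,0,0]]'
python3 -c "
from h import *
go([0.613,0.089,0.17],75.3)"
```

```text
t: 8.3
eef_pos: [0.5816, 0.034, 0.1679]
ee_rot: [0.0, 0.793, 0.609, -0.006]
ft_force: [1.4, -0.2, -1.7]
gripper_width: 0.0133
t 8.3 tcp [0.5816 0.034  0.1679] shift [ 0.51   0.134 -0.023] min rows 1.5
yaw now 74.98 turn units [-0.0044  0.0065 -0.0036] min rows 0.1 q7 1.34 w 0.0133 F [ 1.4 -0.2 -1.7]
```

```bash
python3 -m pendant '[[0.3,0.08,0,0,0.005,0,0],[0.16,0.04,0,0,0,0,0],[0.05,0.01,0,0,0,0,0],[0,0,0,0,0,0,0]]'
python3 - <<'E'
from h import *
c=capture("wrist");t=capture("top");s=capture("side");cv2.imwrite("pics/w5.png",c["img"]);go([0.613,0.089,0.10],75.3)
crop(s,220,110,120,90,"s5",6);crop(t,170,80,110,115,"t5",5)
E
```

```text
t: 8.63
eef_pos: [0.6119, 0.1032, 0.1578]
ee_rot: [-0.006, 0.789, 0.614, -0.007]
ft_force: [-0.5, 0.0, -2.9]
gripper_width: 0.013
t 8.78 tcp [0.6113 0.0991 0.1589] shift [-0.076  0.043  0.491] min rows 1.4
yaw now 75.50 turn units [-0.0111  0.0026  0.0023] min rows 0.1 q7 1.27 w 0.0134 F [ 0.2 -0.7 -1.9]
```

View pics/w5.png

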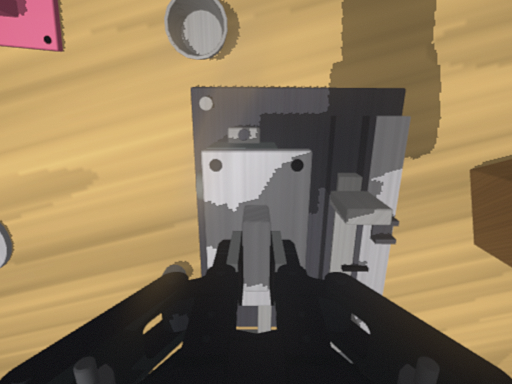

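View pics/s5.png

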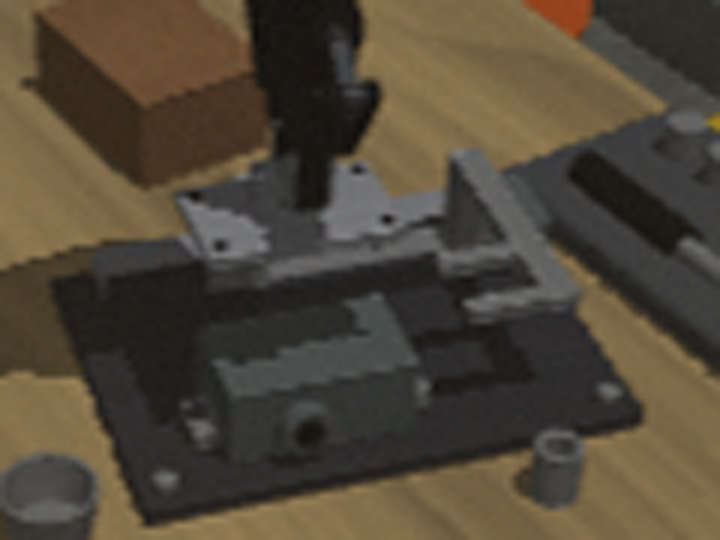

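View pics/t5.png

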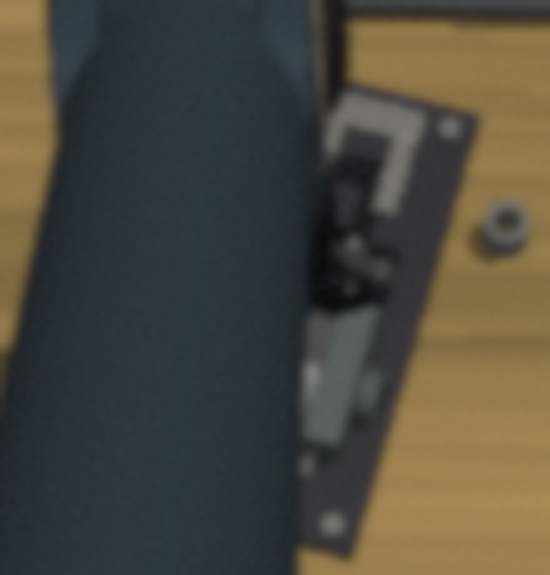

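```bash
python3 - <<'E'
from h import *
s=capture("side");c=capture("wrist");o=observe();crop(c,180,70,240,220,"w5c",3.2)
P=np.array([onz(s,p,.057) for p in [(253.3,165),(283.3,159.2),(290,170.8),(258.3,176.2)]]);print("side seat",P.mean(0).round(4))
for a,b in [(0,1),(3,2),(0,3),(1,2)]: d=P[b]-P[a];print(np.linalg.norm(d).round(4),np.degrees(np.arctan2(d[1],d[0])).round(2))
z=o["eef_pos"][2]-.0229
Q=np.array([onz(c,p,z) for p in [(202.5,150.5),(310.5,149.5)]]);d=Q[1]-Q[0];print("hand edge",np.linalg.norm(d),np.degrees(np.arctan2(d[1],d[0])))
T=Rq(o["ee_rot"]);m=Q.mean(0);print("edge mid in tool",(T.T@(m-o["eef_pos"])).round(4), o["eef_pos"])
E
```

```text
side seat [0.6114 0.0862 0.057 ]
0.0977 -13.75
0.0984 -16.25
0.0551 -105.68
0.0594 -104.94
hand edge 0.05758041683131134 76.02285627312419
edge mid in tool [-0.0005 -0.0536  0.0237] [0.61199262 0.09844402 0.15996439]
```

View pics/w5c.png

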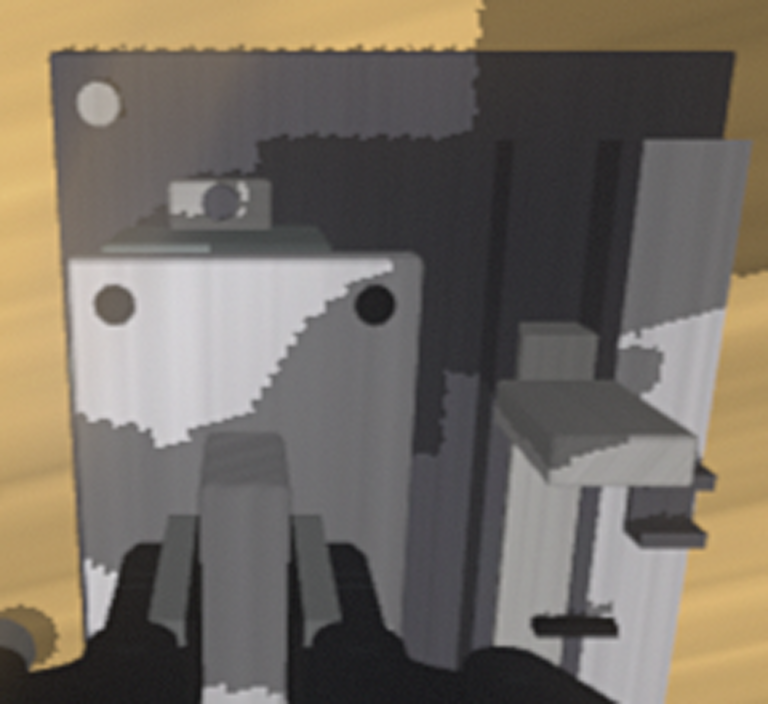

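```bash
python3 - <<'E'
from h import *
c=capture("wrist");o=observe()
P=np.array([onz(c,(180+u/3.2,70+v/3.2),.057) for u,v in [(101,248),(332,248)]]);d=P[1]-P[0];print("near edge",P.round(4),np.linalg.norm(d),np.degrees(np.arctan2(d[1],d[0])))
a=np.radians(-14.7);print("centre",P.mean(0)+.05*np.array([np.cos(a),np.sin(a),0]))
# base near corners z=.012
B=np.array([onz(c,(180+u/3.2,70+v/3.2),.012) for u,v in [(50,52),(735,52)]]);d=B[1]-B[0];print("base",B.round(4),np.linalg.norm(d),np.degrees(np.arctan2(d[1],d[0])))
x=np.array([np.cos(a),np.sin(a)]);y=np.array([-x[1],x[0]]);print("centre from base",B[0][:2]+.1*x+.05*y,B[1][:2]+.1*x-.15*y)
go([0.613,0.089,.1],75.3)
E
```

```text
near edge [[0.5595 0.0732 0.057 ]
 [0.5744 0.1306 0.057 ]] 0.05937805284445859 75.46425415686619
centre [0.61530285 0.08921304 0.057     ]
base [[0.5055 0.0669 0.012 ]
 [0.5554 0.2585 0.012 ]] 0.19794521231130746 75.40566455840859
centre from base [0.61495048 0.08989916] [0.61407588 0.08800393]
t 8.93 tcp [0.6122 0.0986 0.1602] shift [-0.075  0.034  0.501] min rows 1.5
yaw now 75.42 turn units [-0.0097  0.0016  0.0013] min rows 0.1 q7 1.27 w 0.0132 F [ 0.3 -0.2 -2.4]
```

```bash
python3 -m pendant '[[-0.06,0.05,0.15,-0.01,0.002,0,0],[-0.01,0.01,0.15,-0.003,0,0,0],[0,0,0.12,0,0,0,0],[0,0,0.05,0,0,0,0],[0,0,0,0,0,0,0]]'
python3 - <<'E'
from h import *
c=capture("wrist");s=capture("side");go([0.616,0.0875,0.10],75.3)
crop(s,230,140,90,60,"s6",8);crop(c,180,70,240,220,"w6c",3.2)
E
```

```text
t: 9.35
eef_pos: [0.6181, 0.0815, 0.1061]
ee_rot: [0.004, 0.794, 0.608, 0.005]
ft_force: [0.1, -0.8, -1.8]
gripper_width: 0.0133
t 9.45 tcp [0.619  0.0818 0.1073] shift [ 0.039 -0.037  0.06 ] min rows 0.2
yaw now 74.89 turn units [ 0.0093 -0.0024 -0.0046] min rows 0.1 q7 1.31 w 0.0135 F [-0.5  0.1 -2.4]
```

View pics/s6.png

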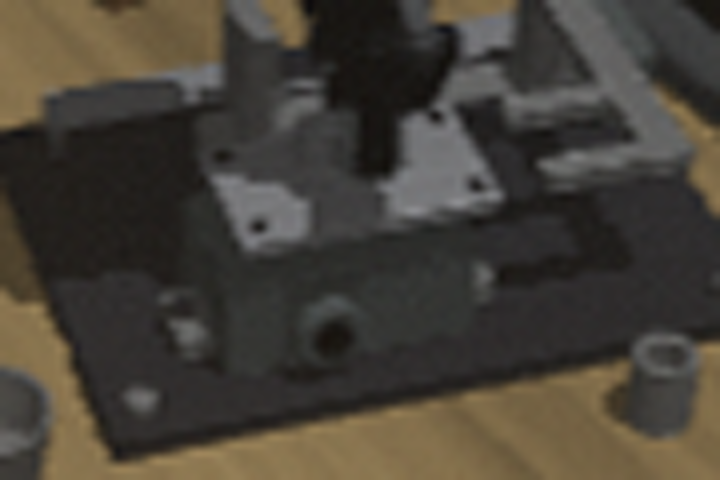

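View pics/w6c.png

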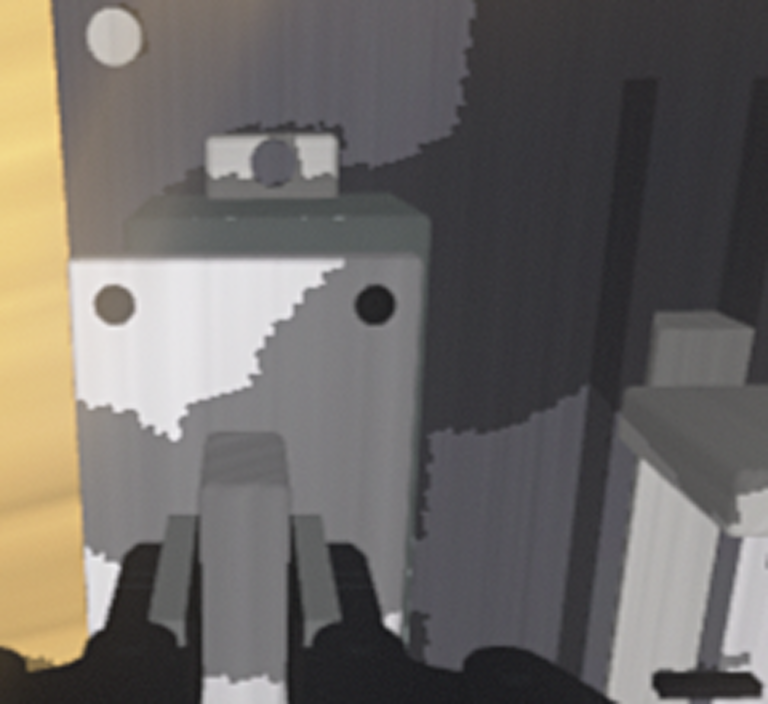

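```bash
python3 - <<'E'
from h import *
c=capture("wrist");o=observe();z=o["eef_pos"][2]
f=lambda u,v:(180+u/3.2,70+v/3.2)
T=Rq(o["ee_rot"])
H=np.array([onz(c,f(*p),.057) for p in [(130,216),(430,216)]]);Q=np.array([onz(c,f(*p),z-.0229) for p in [(69,257),(423,255)]])
for A in (H,Q):
    d=A[1]-A[0];print(A.round(4),np.linalg.norm(d).round(4),np.degrees(np.arctan2(d[1],d[0])).round(2))
y=np.array([.252,.968,0]);x=np.array([.968,-.252,0])
print("H-Q  x",(H.mean(0)-Q.mean(0))@x,"y(mid)",(H.mean(0)-Q.mean(0))@y,"y right corner only",(H[1]-Q[1])@y)
# expected camera height over cover from width: 
s=capture("side")
P=np.array([onz(s,(230+u/8,140+v/8),z-.0229) for u,v in [(200,160),(445,100),(502,198),(247,245)]]);print("side cover",P.mean(0).round(4),o["eef_pos"].round(4))
E
```

```text
[[0.5588 0.0749 0.057 ]
 [0.574  0.131  0.057 ]] 0.0581 74.88
[[0.5601 0.0675 0.0849]
 [0.575  0.1238 0.0849]] 0.0583 75.2
H-Q  x -0.0029549005697064906 y(mid) 0.006757729127607689 y right corner only 0.0066503630453034765
side cover [0.6126 0.077  0.0849] [0.6194 0.0824 0.1078]
```

```bash
python3 -m pendant '[[0.05,-0.03,0.02,0.009,-0.002,-0.002,0],[0.01,0,0.03,0.002,0,0,0],[0,0,0.02,0,0,0,0],[0,0,0,0,0,0,0]]'
python3 - <<'E'
from h import *
c=capture("wrist");s=capture("side");go([0.6181,0.0900,0.10],75.3)
crop(s,230,140,90,60,"s7",8);crop(c,180,70,240,220,"w7c",3.2)
E
```

```text
t: 9.88
eef_pos: [0.6196, 0.093, 0.1016]
ee_rot: [-0.001, 0.792, 0.61, 0.002]
ft_force: [0.6, 0.0, -2.8]
gripper_width: 0.0134
t 9.98 tcp [0.6197 0.0927 0.1018] shift [-0.025 -0.007  0.015] min rows 0.1
yaw now 75.22 turn units [ 0.001  -0.003  -0.0009] min rows 0.0 q7 1.30 w 0.0130 F [-1.1  0.4 -1.9]
```

View pics/s7.png

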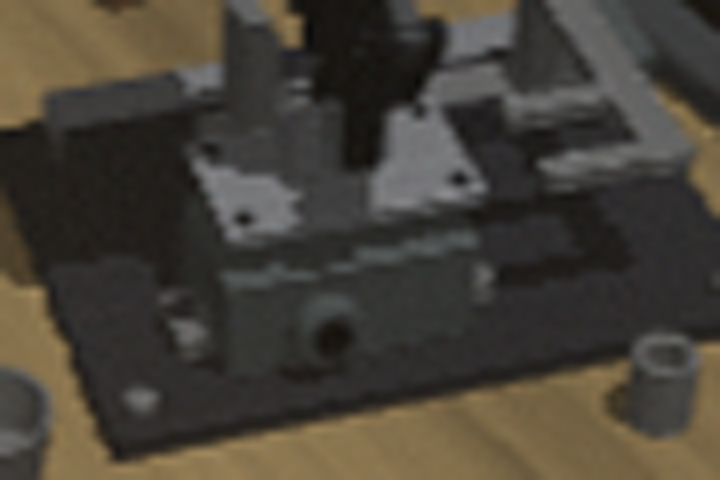

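View pics/w7c.png

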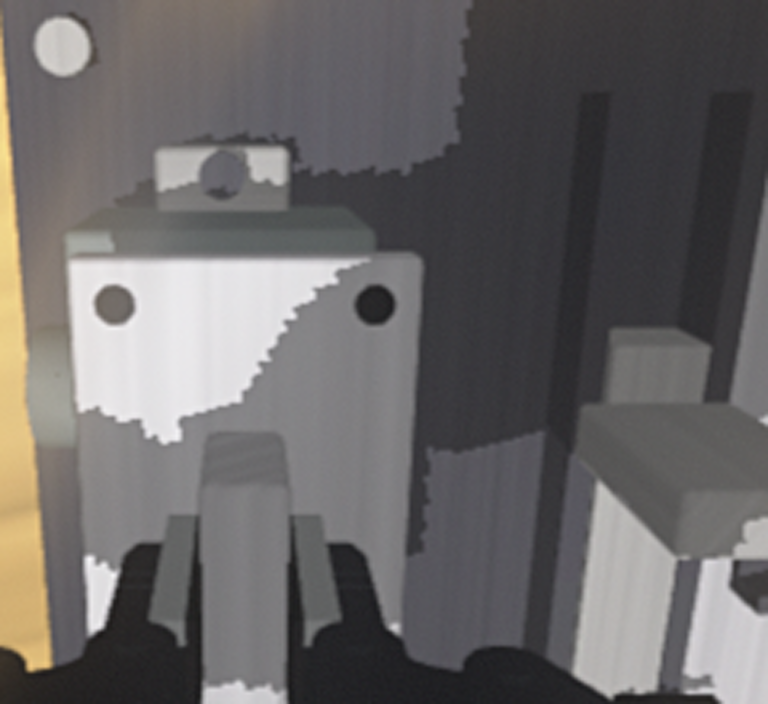

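```bash
python3 - <<'E'
from h import *
c=capture("wrist");o=observe();z=o["eef_pos"][2]
f=lambda u,v:(180+u/3.2,70+v/3.2)
H=np.array([onz(c,f(*p),.057) for p in [(65,232),(374,231)]]);Q=np.array([onz(c,f(*p),z-.0229) for p in [(69,257),(423,255)]])
for A in (H,Q):
    d=A[1]-A[0];print(A.round(4),np.linalg.norm(d).round(4),np.degrees(np.arctan2(d[1],d[0])).round(2))
y=np.array([.252,.968,0]);x=np.array([.968,-.252,0])
print("H-Q  x",(H.mean(0)-Q.mean(0))@x,"y(mid)",(H.mean(0)-Q.mean(0))@y)
s=capture("side")
P=np.array([onz(s,(230+u/8,140+v/8),z-.0229) for u,v in [(188,150),(430,95),(487,190),(230,238)]]);print("side cover",P.mean(0).round(4),o["eef_pos"].round(4),"need",[(np.array([.6114,.0862,P[0,2]])-P.mean(0))@k for k in (x,y)])
E
```

```text
[[0.5583 0.0735 0.057 ]
 [0.5731 0.1301 0.057 ]] 0.0585 75.39
[[0.5608 0.0778 0.079 ]
 [0.5754 0.1347 0.079 ]] 0.0587 75.53
H-Q  x -0.0012028198547303877 y(mid) -0.004881242853270614
side cover [0.6148 0.0899 0.079 ] [0.6197 0.0924 0.1019] need [np.float64(-0.002338379332746204), np.float64(-0.004402038855259049)]
```

```bash
python3 -m pendant '[[-0.038,-0.015,0.02,0.001,-0.002,0,0],[0,0,0.02,0,0,0,0],[0,0,0.01,0,0,0,0],[0,0,0,0,0,0,0]]'
python3 - <<'E'
from h import *
go([0.6168,0.0883,0.088],75.3)
c=capture("wrist");s=capture("side");go([0.6168,0.0883,0.088],75.3)
crop(s,230,140,90,60,"s8",8);crop(c,180,70,240,220,"w8c",3.2)
E
```

```text
t: 10.42
eef_pos: [0.6164, 0.0871, 0.0955]
ee_rot: [-0.0, 0.793, 0.61, 0.0]
ft_force: [-0.5, -1.0, -1.8]
gripper_width: 0.0132
t 10.42 tcp [0.6164 0.0871 0.0955] shift [0.011 0.001 0.062] min rows 0.2
yaw now 75.13 turn units [ 0.0001 -0.0005 -0.0019] min rows 0.0 q7 1.31 w 0.0132 F [-0.5 -1.  -1.8]
t 10.52 tcp [0.6166 0.0873 0.0957] shift [ 0.008 -0.     0.064] min rows 0.2
yaw now 75.14 turn units [ 0.0003 -0.0007 -0.0018] min rows 0.0 q7 1.31 w 0.0134 F [-0.9  0.4 -2.8]
```

View pics/s8.png

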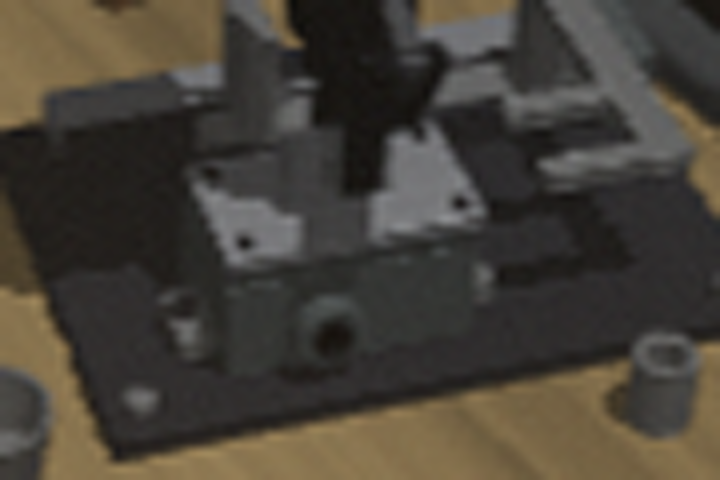

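View pics/w8c.png

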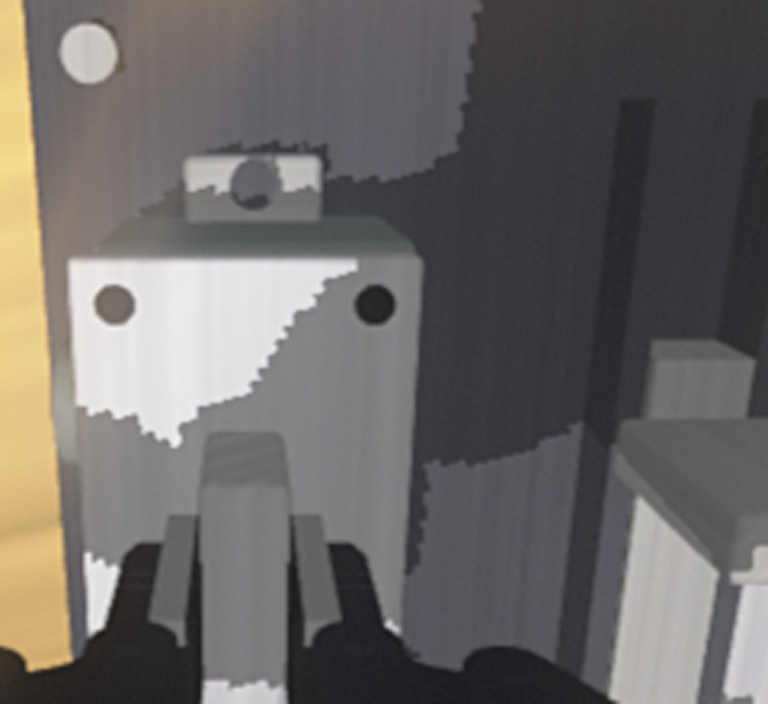

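```bash
python3 - <<'E'
from h import *
c=capture("wrist");o=observe();z=o["eef_pos"][2]
f=lambda u,v:(180+u/3.2,70+v/3.2)
H=np.array([onz(c,f(*p),.057) for p in [(95,249),(415,249)]]);Q=np.array([onz(c,f(*p),z-.0229) for p in [(69,257),(423,255)]])
for A in (H,Q):
    d=A[1]-A[0];print(A.round(4),np.linalg.norm(d).round(4))
y=np.array([.252,.968,0]);x=np.array([.968,-.252,0])
print("H-Q  x",(H.mean(0)-Q.mean(0))@x,"y(mid)",(H.mean(0)-Q.mean(0))@y)
E
```

```text
[[0.5591 0.0738 0.057 ]
 [0.5741 0.1306 0.057 ]] 0.0587
[[0.5576 0.0724 0.0729]
 [0.5723 0.1293 0.0729]] 0.0587
H-Q  x 0.0012079625829155667 y(mid) 0.0016941881206724823
```

Within 2 mm, so I'll trim and lower.

```bash
python3 -m pendant '[[0.011,0.006,0.02,0,0,-0.001,0],[0,0,0.02,0,0,0,0],[0,0,0.015,0,0,0,0],[0,0,0,0,0,0,0]]'
python3 - <<'E'
from h import *
go([0.6173,0.0888,0.088],75.3)
E
```

```text
t: 10.9
eef_pos: [0.6183, 0.089, 0.0889]
ee_rot: [0.0, 0.792, 0.611, 0.001]
ft_force: [-0.6, 0.5, -3.0]
gripper_width: 0.013
t 10.9 tcp [0.6183 0.089  0.0889] shift [-0.004 -0.007  0.007] min rows 0.0
yaw now 75.28 turn units [ 0.001  -0.0012 -0.0002] min rows 0.0 q7 1.31 w 0.0130 F [-0.6  0.5 -3. ]
```

```bash
python3 -m pendant '[[-0.004,-0.005,0.012,0,0,0,0],[0,0,0.01,0,0,0,0],[0,0,0,0,0,0,0]]'
python3 - <<'E'
from h import *
go([0.6173,0.0888,0.088],75.3)
E
```

```text
t: 11.15
eef_pos: [0.6182, 0.0889, 0.0884]
ee_rot: [-0.0, 0.792, 0.611, 0.002]
ft_force: [-0.3, -0.2, -1.6]
gripper_width: 0.013
t 11.15 tcp [0.6182 0.0889 0.0884] shift [-0.002 -0.007  0.003] min rows 0.0
yaw now 75.28 turn units [ 0.0013 -0.0019 -0.0002] min rows 0.0 q7 1.31 w 0.0130 F [-0.3 -0.2 -1.6]
```

```bash
python3 -m pendant '[[0,-0.004,0.02,0,0,0,0],[0,0,0.02,0,0,0,0],[0,0,0.0,0,0,0,0]]'
python3 - <<'E'
from h import *
go([0.6173,0.0888,0.088],75.3)
c=capture("wrist");s=capture("side")
crop(s,230,140,90,60,"s9",8);crop(c,180,70,240,220,"w9c",3.2)
E
```

```text
t: 11.4
eef_pos: [0.6188, 0.0889, 0.0888]
ee_rot: [-0.0, 0.792, 0.611, 0.003]
ft_force: [0.2, 0.1, -2.5]
gripper_width: 0.0133
t 11.4 tcp [0.6188 0.0889 0.0888] shift [-0.004 -0.012  0.006] min rows 0.0
yaw now 75.29 turn units [ 0.002  -0.0033 -0.0002] min rows 0.0 q7 1.31 w 0.0133 F [ 0.2  0.1 -2.5]
```

View pics/s9.png

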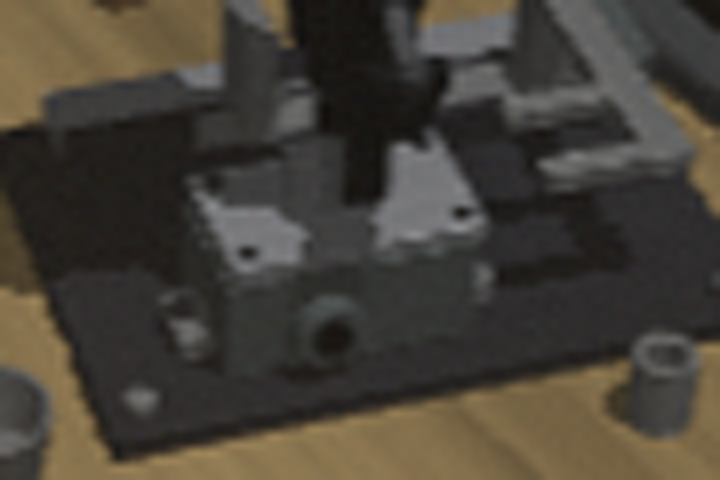

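View pics/w9c.png

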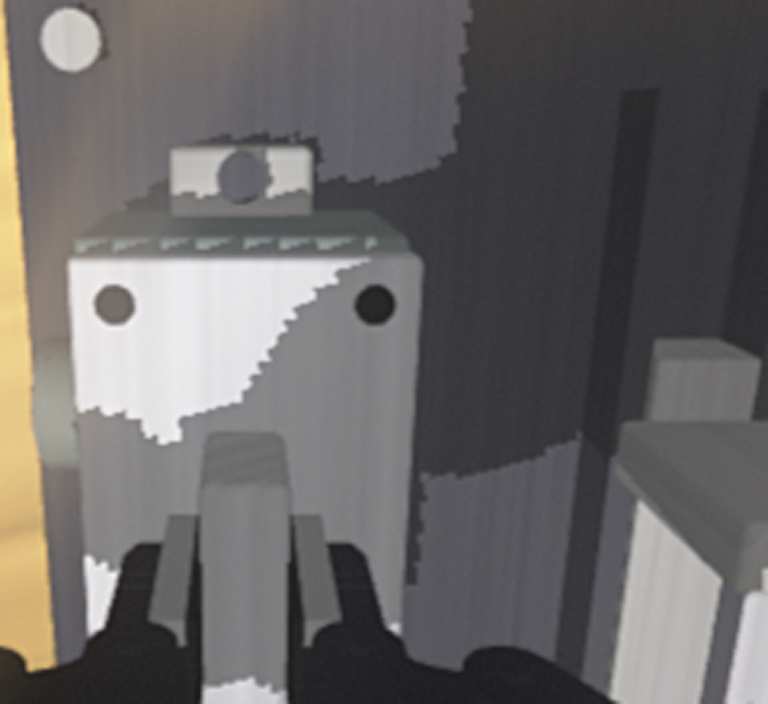

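```bash
python3 - <<'E'
from h import *
c=capture("wrist");o=observe();z=o["eef_pos"][2]
f=lambda u,v:(180+u/3.2,70+v/3.2)
y=np.array([.252,.968,0]);x=np.array([.968,-.252,0])
Q=np.array([onz(c,f(*p),.065) for p in [(69,257),(423,255)]])
for v in (237,244,250):
    H=np.array([onz(c,f(*p),.057) for p in [(74,v),(410,v)]])
    print(v,np.linalg.norm(H[1]-H[0]).round(4),"H-Q  x",(H.mean(0)-Q.mean(0))@x,"y(mid)",(H.mean(0)-Q.mean(0))@y)
print(np.linalg.norm(Q[1]-Q[0]))
crop(c,190,125,150,60,"w9d",5.3)
crop(capture("side"),245,150,55,40,"s9d",14)
E
```

```text
237 0.0585 H-Q  x -0.0020390622337506216 y(mid) -0.0006353720020779973
244 0.0586 H-Q  x -0.0008240158629026518 y(mid) -0.0006381782558817522
250 0.0588 H-Q  x 0.00022212749218767497 y(mid) -0.0006405942472876333
0.058821781025939365
```

View pics/w9d.png

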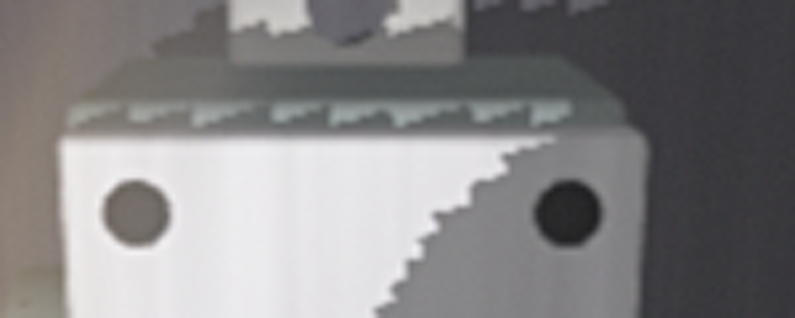

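View pics/s9d.png

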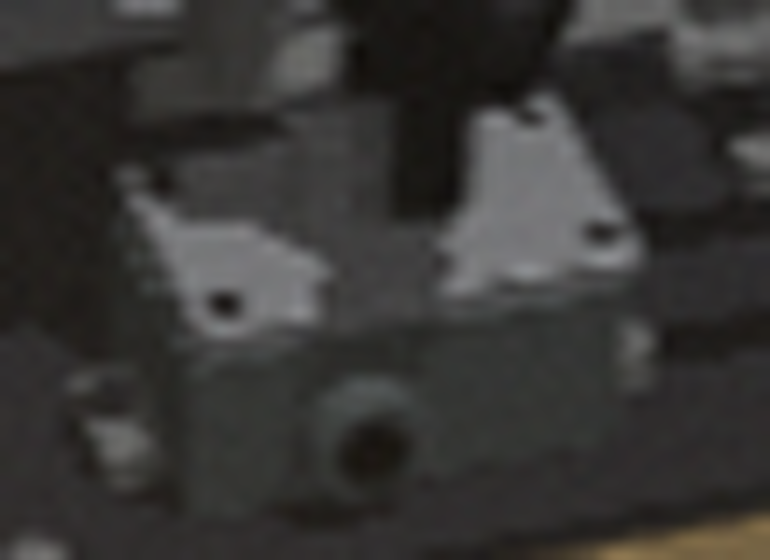

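The cover sits about 2–2.5 mm too far along +x: a lit strip of housing shows at the near edge in the wrist view, and the side view shows the same offset. Lift slightly, shift back, and reset it.

```bash
python3 -m pendant '[[0,-0.01,-0.02,0.002,-0.003,0,0],[-0.002,-0.012,0,0,0,0,0],[0,0,0,0,0,0,0]]'
python3 - <<'E'
from h import *
go([0.6165,0.0892,0.088],75.3)
E
```

```text
t: 11.85
eef_pos: [0.6155, 0.0894, 0.0891]
ee_rot: [-0.0, 0.792, 0.611, -0.001]
ft_force: [-0.2, 0.5, -2.0]
gripper_width: 0.0128
t 11.85 tcp [0.6155 0.0894 0.0891] shift [0.    0.009 0.009] min rows 0.0
yaw now 75.29 turn units [-0.0012  0.0009 -0.0001] min rows 0.0 q7 1.31 w 0.0128 F [-0.2  0.5 -2. ]
```

```bash
python3 -m pendant '[[0,0.003,0.015,0,0,0,0],[0,0,0.01,0,0,0,0],[0,0,0.01,0,0,0,0]]'
python3 - <<'E'
from h import *
go([0.6165,0.0892,0.088],75.3)
c=capture("wrist");go([0.6165,0.0892,0.088],75.3)
crop(c,190,125,150,60,"w10",5.3)
crop(capture("side"),245,150,55,40,"s10",14)
E
```

```text
t: 12.1
eef_pos: [0.6158, 0.0895, 0.0879]
ee_rot: [-0.001, 0.792, 0.611, -0.001]
ft_force: [-4.6, 0.3, 8.0]
gripper_width: 0.0132
t 12.1 tcp [0.6158 0.0895 0.0879] shift [-0.001  0.006 -0.001] min rows 0.0
yaw now 75.31 turn units [-0.0019  0.0004  0.0001] min rows 0.0 q7 1.31 w 0.0132 F [-4.6  0.3  8. ]
t 12.15 tcp [0.6158 0.0895 0.0879] shift [-0.001  0.006 -0.001] min rows 0.0
yaw now 75.31 turn units [-0.0019  0.0003  0.0001] min rows 0.0 q7 1.31 w 0.0132 F [-3.1 -0.1  8. ]
```

View pics/w10.png

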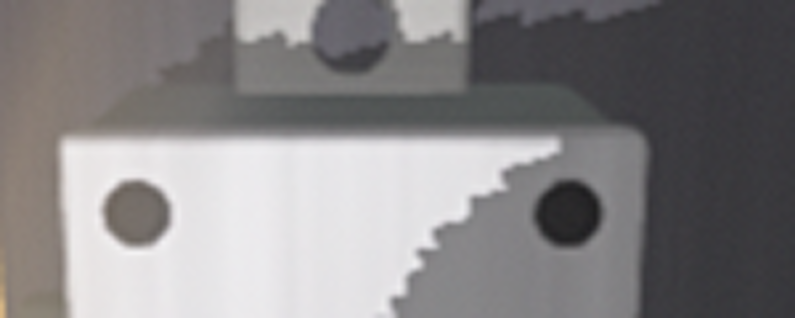

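View pics/s10.png

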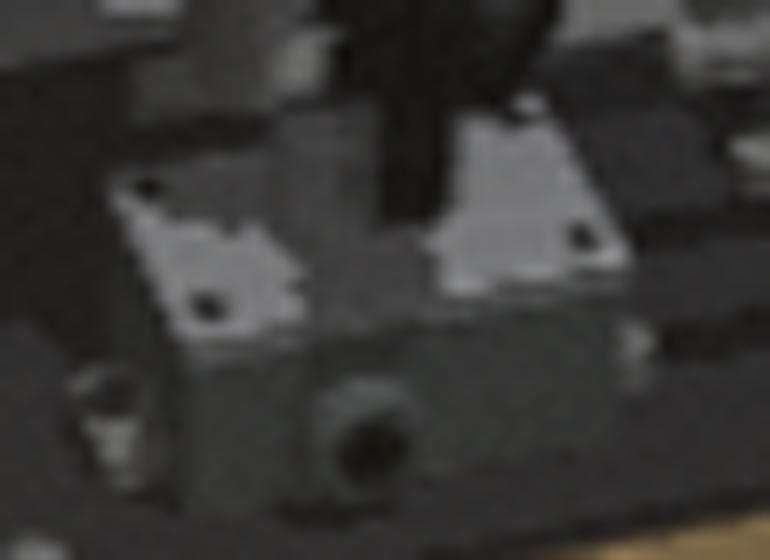

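In contact at about 10 N and flush in both views. Releasing.

```bash
python3 -m pendant '[[0,0,0,0,0,0,0.3],[0,0,0,0,0,0,0.6],[0,0,0,0,0,0,0.8],[0,0,0,0,0,0,0.8],[0,0,0,0,0,0,0.8],[0,0,0,0,0,0,0.8]]'
python3 -m pendant '[[0,0,-0.1,0,0,0,0.8],[0,0,-0.25,0,0,0,0.8],[0,0,-0.3,0,0,0,0.8],[0,0,-0.3,0,0,0,0.8],[0,0,-0.15,0,0,0,0.8],[0,0,0,0,0,0,0.8]]'
python3 - <<'E'
from h import *
c=capture("wrist");s=capture("side");go([0.6165,0.0892,0.2],75.3)
cv2.imwrite("pics/w11.png",c["img"]);crop(s,225,130,90,65,"s11",8)
E
```

```text
t: 12.7
eef_pos: [0.6165, 0.0896, 0.0881]
ee_rot: [-0.001, 0.792, 0.611, -0.0]
ft_force: [-0.5, -0.4, 0.2]
gripper_width: 0.068
t: 13.2
eef_pos: [0.6156, 0.089, 0.2267]
ee_rot: [-0.001, 0.792, 0.611, -0.003]
ft_force: [0.1, -0.1, -0.1]
gripper_width: 0.0682
t 13.3 tcp [0.614  0.0889 0.2231] shift [0.009 0.021 0.192] min rows 0.6
yaw now 75.26 turn units [-0.0066  0.0034 -0.0004] min rows 0.1 q7 1.25 w 0.0682 F [ 0.4  0.6 -0.5]
```

View pics/w11.png

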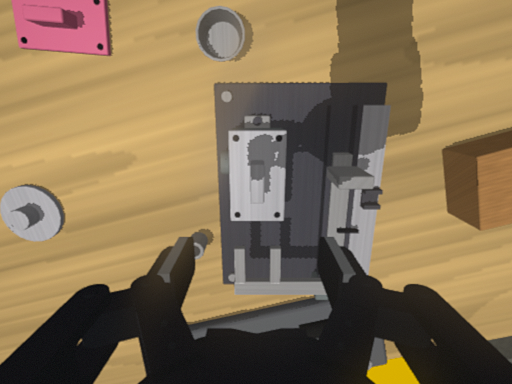

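View pics/s11.png

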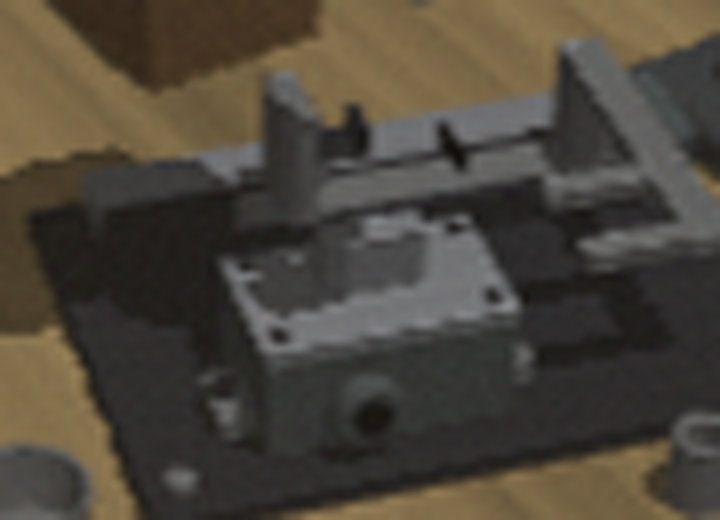

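The cover is flat and flush on the housing in both views. Wrist view: cover (257,176), handle (350,178), mark ridges (371,198), pointer (348,230). Next I measure the slide.

```bash
python3 - <<'E'
from h import *
c=capture("wrist");np.save("camw.npy",{k:c[k] for k in c if k!="img"},allow_pickle=True)
crop(c,210,75,190,225,"w12",3);crop(c,320,145,75,100,"w12b",7)
print([(d["confidence"],np.round(d["pixel"],1)) for n in ("slide","pointer","mark") for d in spot_point("wrist",n)[:1]])
E
```

```text
[(0.89, array([342.2, 171.7])), (0.82, array([357.3, 232.9])), (0.85, array([367.3, 200.1]))]
```

View pics/w12.png

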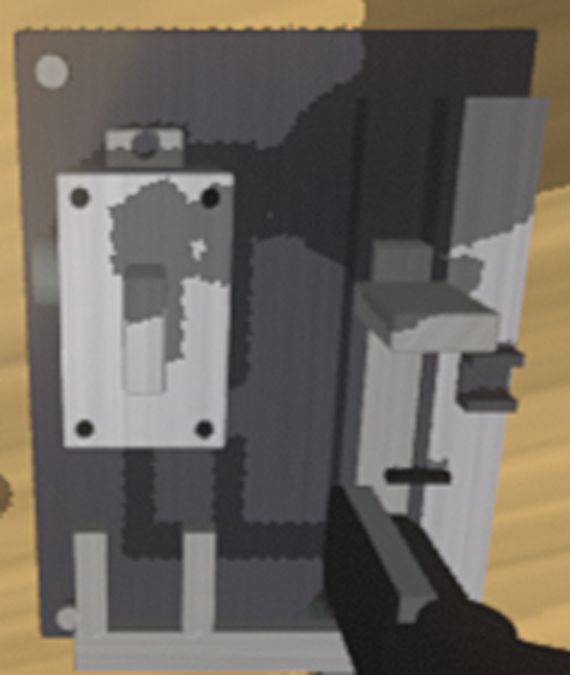

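View pics/w12b.png

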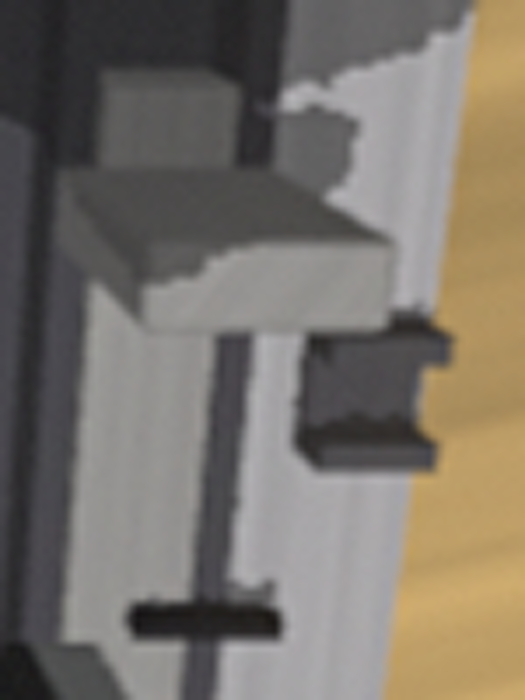

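```bash
python3 - <<'E'
from h import *
c=np.load("camw.npy",allow_pickle=True).item()
a=np.radians(-14.65);x=np.array([np.cos(a),np.sin(a),0]);y=np.array([-x[1],x[0],0])
g=lambda u,v,z:onz(c,(320+u/7,145+v/7),z)
h=lambda u,v,z:onz(c,(210+u/3,75+v/3),z)
K=np.array([h(u,v,.065) for u,v in [(57,174),(233,174),(224,446),(64,446)]])
print("cover",K.mean(0).round(4),[(np.linalg.norm(K[i]-K[j])).round(4) for i,j in ((0,1),(1,2),(3,2),(0,3))],[np.degrees(np.arctan2(*(K[j]-K[i])[1::-1])).round(2) for i,j in ((1,2),(0,3))])
B=np.array([h(u,v,.012) for u,v in [(15,32),(537,32)]]);print("seat from base",B[0]+.1*x+.05*y,B[1]+.1*x-.15*y)
S=np.array([.6145,.0892,0])
fx=lambda p:((p-S)@x*1000).round(1),
def F(p): return (np.array([(p-S)@x,(p-S)@y])*1000).round(1)
n=g(380,330,.039),g(380,362,.039);f=g(370,441,.039),g(370,469,.039);p=g(282,606,.038),g(282,636,.038)
for nm,q in(("near ridge",n),("far ridge",f),("pointer",p)): print(nm,F(q[0]),F(q[1]))
for q in [(150,242),(393,240),(390,330),(145,332)]: print("handle top",F(g(*q,.083)),g(*q,.083).round(4))
E
```

```text
cover [0.6126 0.0899 0.065 ] [np.float64(0.059), np.float64(0.0987), np.float64(0.0592), np.float64(0.0988)] [np.float64(-14.74), np.float64(-14.86)]
seat from base [0.61482555 0.09006277 0.012     ] [0.61458612 0.08767205 0.012     ]
near ridge [ 18.5 135.6] [ 24.1 136.3]
far ridge [ 38.2 136.3] [ 43.3 137. ]
pointer [ 69.3 125.2] [ 75.  125.8]
handle top [-7.8 82.3] [0.6278 0.1708 0.083 ]
handle top [ -8.1 116.5] [0.6361 0.2039 0.083 ]
handle top [  5.2 117.7] [0.6493 0.2018 0.083 ]
handle top [ 5.5 82.8] [0.6408 0.1679 0.083 ]
```

```bash
python3 - <<'E'
from h import *
s=capture("side");t=capture("top")
for n,a,b in [("oil",(200.8,133.2),(106.5,178.6)),("spray",(184.1,149.3),(120.6,206.5)),("carton",(244,130.6),(131.5,124.6))]: print(n,tri([(s,a),(t,b)]))
go([0.6385,0.186,0.22],-14.7)
crop(s,245,130,60,45,"s12",13)
E
```

```text
oil (array([0.53553881, 0.44256726, 0.00492944]), [[-0.8, 0.1], [0.5, -1.0]])
spray (array([ 0.45547111,  0.40419723, -0.01298964]), [[0.4, -0.0], [-0.2, 0.4]])
carton (array([ 0.69388805,  0.39016135, -0.00663609]), [[0.7, -0.1], [-0.3, 0.8]])
t 13.6 tcp [0.6125 0.0889 0.2197] shift [ 0.838  0.004 -0.01 ] min rows 2.4
yaw now 75.27 turn units [-0.0037  0.0123  0.9996] min rows 12.6 q7 1.25 w 0.0682 F [-0.4 -0.2 -0.5]
```

View pics/s12.png

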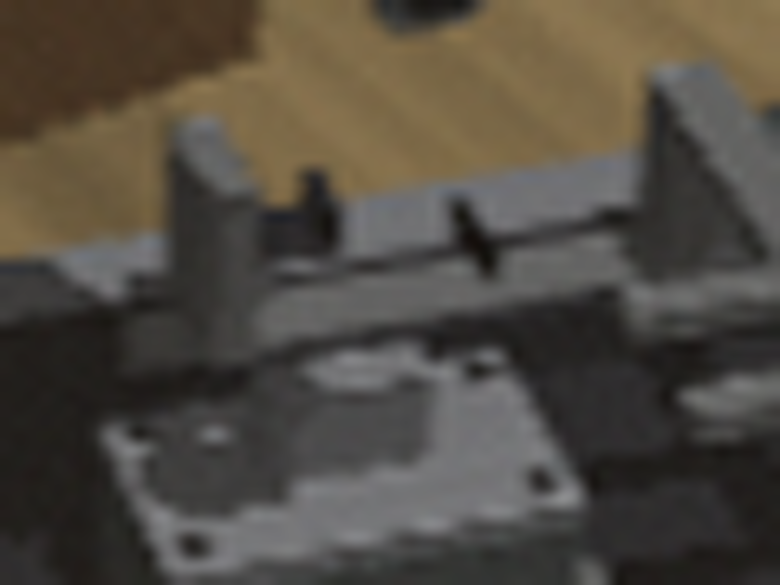

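Oil, spray and carton are well clear. First the shift to over the handle, then the 90° turn.

```bash
python3 -m pendant '[[0.25,0,0,0,0.003,0.04,1],[0.28,0,0,0,0.003,0.07,1],[0.2,-0.03,0,0,0,0.08,1],[0.05,-0.01,0,0,0,0.08,1],[0,0,0,0,0,0.08,1],[0,0,0,0,0,0.08,1],[0,0,0,0,0,0.08,1],[0,0,0,0,0,0.08,1]]'
python3 -c "
from h import *
go([0.6385,0.186,0.22],-14.7)"
```

```text
t: 14.27
eef_pos: [0.6385, 0.1816, 0.2104]
ee_rot: [-0.002, 0.982, 0.186, -0.013]
ft_force: [-0.2, 0.1, -0.7]
gripper_width: 0.0854
t 14.27 tcp [0.6385 0.1816 0.2104] shift [ 0.011 -0.035 -0.08 ] min rows 0.3
yaw now 21.46 turn units [-0.0009  0.0174  0.4017] min rows 5.1 q7 0.30 w 0.0854 F [-0.2  0.1 -0.7]
```

```bash
python3 -m pendant '[[0,0,-0.01,0,0.004,0.08,1],[0,0,-0.01,0,0.004,0.08,1],[0,0,-0.01,0,0.004,0.08,1],[0,0,0,0,0.004,0.08,1],[0,0,0,0,0,0.05,1],[0,0,0,0,0,0,1],[0,0,0,0,0,0,1]]'
python3 - <<'E'
from h import *
go([0.6385,0.186,0.14],-14.7)
c=capture("wrist");cv2.imwrite("pics/w13.png",c["img"]);np.save("camw.npy",{k:c[k] for k in c if k!="img"},allow_pickle=True)
E
```

```text
t: 14.85
eef_pos: [0.6359, 0.1822, 0.2063]
ee_rot: [0.003, 0.995, -0.104, -0.006]
ft_force: [-0.2, 0.9, -0.4]
gripper_width: 0.0856
t 14.85 tcp [0.6359 0.1822 0.2063] shift [ 0.022 -0.04   0.552] min rows 1.6
yaw now -11.99 turn units [0.0045 0.0077 0.0302] min rows 0.4 q7 -0.21 w 0.0856 F [-0.2  0.9 -0.4]
```

View pics/w13.png

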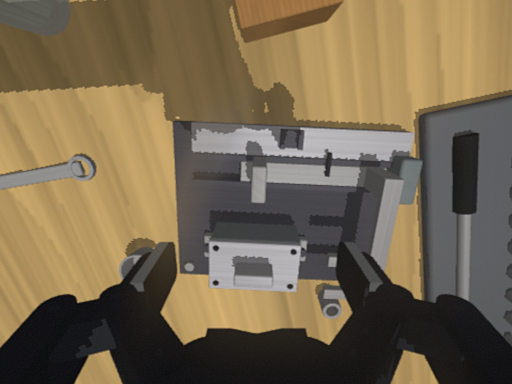

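Here the handle is at (259,183), the mark's ridges at (283/300,139) and the pointer at (329,162).

```bash
python3 - <<'E'
from h import *
c=capture("wrist");go([0.6385,0.186,0.14],-14.7);np.save("camw.npy",{k:c[k] for k in c if k!="img"},allow_pickle=True)
crop(c,230,115,115,100,"w13c",6.5)
E
```

```text
t 14.95 tcp [0.6359 0.1822 0.2065] shift [ 0.021 -0.039  0.554] min rows 1.6
yaw now -12.00 turn units [0.0041 0.0077 0.0301] min rows 0.4 q7 -0.21 w 0.0853 F [0.2 0.1 0.3]
```

View pics/w13c.png

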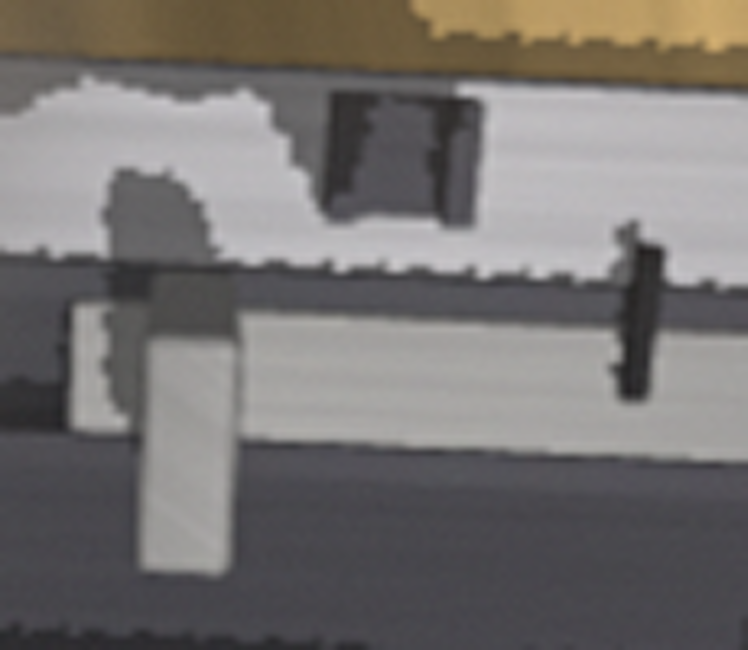

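```bash
python3 - <<'E'
from h import *
c=np.load("camw.npy",allow_pickle=True).item()
g=lambda u,v,z:onz(c,(230+u/6.5,115+v/6.5),z)
a=np.radians(-14.65);x=np.array([np.cos(a),np.sin(a),0]);y=np.array([-x[1],x[0],0]);S=np.array([.6130,.0892,0])
F=lambda p:(np.array([(p-S)@x,(p-S)@y])*1000).round(1)
K=np.array([g(u,v,.083) for u,v in [(147,338),(236,338),(230,574),(140,570)]]);print("handle",K.mean(0).round(4),F(K.mean(0)),np.linalg.norm(K[1]-K[0]),np.linalg.norm(K[3]-K[0]))
for n,q in [("near L",(330,215)),("near R",(355,215)),("far L",(443,225)),("far R",(474,225))]: print(n,F(g(*q,.039)))
print("ptr",F(g(640,245,.038)),F(g(663,245,.038)))
m=K.mean(0);go([m[0],m[1],.14],-14.65)
E
```

```text
handle [0.6387 0.1858 0.083 ] [  0.4 100. ] 0.01248867680049322 0.034686382066276535
near L [ 21.9 128.9]
near R [ 25.9 129.1]
far L [ 40.3 128.2]
far R [ 45.3 128.4]
ptr [ 72.7 126.3] [ 76.5 126.5]
t 14.95 tcp [0.6359 0.1822 0.2065] shift [ 0.023 -0.037  0.554] min rows 1.6
yaw now -12.00 turn units [0.0041 0.0077 0.0295] min rows 0.4 q7 -0.21 w 0.0853 F [0.2 0.1 0.3]
```

Handle at (0.6387, 0.1858). Pull ≈ 41.3 mm (41.1 and 41.4 from the two views). Going down.

```bash
python3 -m pendant '[[0.02,-0.035,0.15,0.004,0.007,0.03,1],[0,0,0.2,0,0,0,1],[0,0,0.15,0,0,0,1],[0,0,0.05,0,0,0,1],[0,0,0,0,0,0,1]]'
python3 -c "
from h import *
go([0.6387,0.1858,0.066],-14.65)"
```

```text
t: 15.37
eef_pos: [0.6408, 0.1859, 0.1396]
ee_rot: [-0.002, 0.992, -0.126, 0.001]
ft_force: [-0.4, -0.7, -0.2]
gripper_width: 0.0851
t 15.37 tcp [0.6408 0.1859 0.1396] shift [-0.018  0.007  0.613] min rows 1.8
yaw now -14.48 turn units [-0.0023 -0.0013  0.0019] min rows 0.0 q7 -0.21 w 0.0851 F [-0.4 -0.7 -0.2]
```

```bash
python3 -m pendant '[[-0.018,0.005,0.15,-0.002,-0.001,0.002,1],[0,0,0.2,0,0,0,1],[0,0,0.15,0,0,0,1],[0,0,0.06,0,0,0,1],[0,0,0.02,0,0,0,1],[0,0,0,0,0,0,1]]'
python3 - <<'E'
from h import *
go([0.6387,0.1858,0.066],-14.65)
c=capture("wrist");cv2.imwrite("pics/w14.png",c["img"])
E
```

```text
t: 15.87
eef_pos: [0.6432, 0.1861, 0.0738]
ee_rot: [-0.003, 0.992, -0.126, 0.004]
ft_force: [-0.3, 0.2, -0.3]
gripper_width: 0.0854
t 15.87 tcp [0.6432 0.1861 0.0738] shift [-0.036  0.013  0.065] min rows 0.2
yaw now -14.49 turn units [-0.0039 -0.0051  0.0018] min rows 0.1 q7 -0.16 w 0.0854 F [-0.3  0.2 -0.3]
```

View pics/w14.png

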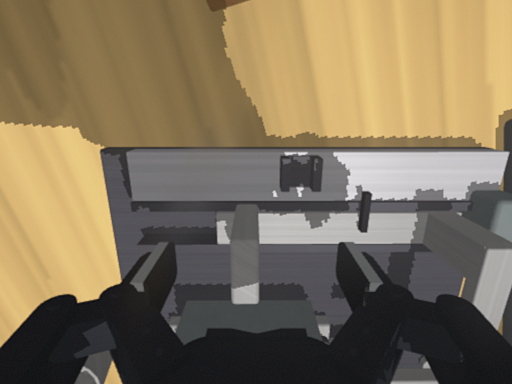

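The handle (245,250) stands between the open fingers, slightly left of centre. Trim, then close.

```bash
python3 -m pendant '[[-0.03,0.01,0.04,-0.004,-0.005,0.002,1],[-0.004,0,0.025,0,0,0,1],[0,0,0,0,0,0,1]]'
python3 -m pendant '[[0,0,0,0,0,0,0.4],[0,0,0,0,0,0,0],[0,0,0,0,0,0,0],[0,0,0,0,0,0,0],[0,0,0,0,0,0,0],[0,0,0,0,0,0,0],[0,0,0,0,0,0,0]]' 80
python3 -c "
from h import *
go([0.6387,0.1858,0.066],-14.65)"
```

```text
t: 16.17
eef_pos: [0.6412, 0.1863, 0.0694]
ee_rot: [-0.001, 0.992, -0.128, 0.003]
ft_force: [-1.0, -0.1, 0.0]
gripper_width: 0.0856
t: 16.75
eef_pos: [0.6378, 0.1879, 0.071]
ee_rot: [-0.002, 0.992, -0.127, -0.002]
ft_force: [6.4, -0.9, -5.3]
gripper_width: 0.0129
t 16.75 tcp [0.6378 0.1879 0.071 ] shift [0.012 0.015 0.041] min rows 0.1
yaw now -14.57 turn units [-0.0024  0.0024  0.0009] min rows 0.0 q7 -0.16 w 0.0129 F [ 6.4 -0.9 -5.3]
```

```bash
python3 -m pendant '[[-0.05,0,0,0,0,0,0],[-0.07,0,0,0,0,0,0],[-0.07,0,0,0,0,0,0],[-0.06,0,0,0,0,0,0],[-0.05,0,0,0,0,0,0]]'
python3 -c "
from h import *
go([0.5978,0.1983,0.071],-14.65)"
```

```text
t: 17.17
eef_pos: [0.6119, 0.1945, 0.071]
ee_rot: [-0.001, 0.992, -0.128, 0.01]
ft_force: [8.4, 0.3, -4.7]
gripper_width: 0.0125
t 17.17 tcp [0.6119 0.1945 0.071 ] shift [-0.122 -0.001 -0.002] min rows 0.4
yaw now -14.70 turn units [-0.0034 -0.0121 -0.0006] min rows 0.2 q7 -0.18 w 0.0125 F [ 8.4  0.3 -4.7]
```

```bash
python3 -m pendant '[[-0.06,0,0,0,-0.006,0,0],[-0.05,0,0,0,-0.004,0,0],[-0.03,0,0,0,0,0,0],[-0.02,0,0,0,0,0,0]]'
python3 - <<'E'
from h import *
go([0.5978,0.1983,0.071],-14.65)
c=capture("wrist");cv2.imwrite("pics/w15.png",c["img"]);np.save("camw.npy",{k:c[k] for k in c if k!="img"},allow_pickle=True);go([0.5978,0.1983,0.071],-14.65)
crop(c,250,130,90,110,"w15c",6);crop(capture("side"),225,125,90,65,"s15",8.5);go([0.5978,0.1983,0.071],-14.65)
E
```

```text
t: 17.5
eef_pos: [0.6005, 0.1975, 0.0711]
ee_rot: [-0.002, 0.992, -0.128, 0.011]
ft_force: [9.2, -0.8, -5.6]
gripper_width: 0.0129
t 17.5 tcp [0.6005 0.1975 0.0711] shift [-0.024 -0.     0.   ] min rows 0.1
yaw now -14.72 turn units [-0.0038 -0.0132 -0.0007] min rows 0.2 q7 -0.19 w 0.0129 F [ 9.2 -0.8 -5.6]
t 17.55 tcp [0.6004 0.1975 0.0711] shift [-0.022 -0.001  0.   ] min rows 0.1
yaw now -14.71 turn units [-0.0038 -0.013  -0.0007] min rows 0.2 q7 -0.19 w 0.0127 F [ 9.4 -1.4 -5.2]
t 17.6 tcp [0.6004 0.1976 0.0711] shift [-0.022 -0.001  0.   ] min rows 0.1
yaw now -14.72 turn units [-0.0038 -0.0128 -0.0007] min rows 0.2 q7 -0.19 w 0.0128 F [ 9.1  0.  -4.7]
```

View pics/w15.png

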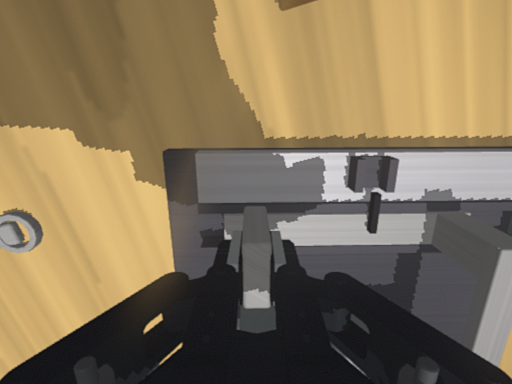

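View pics/s15.png

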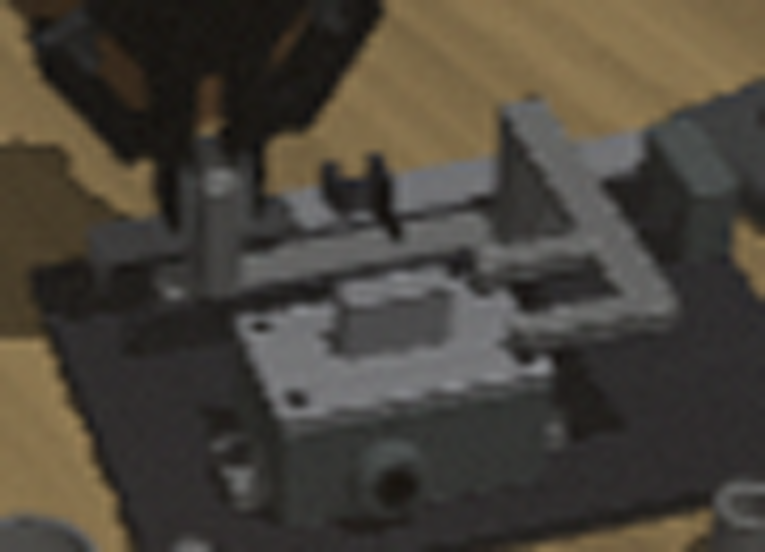

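The pointer tip is at (375,195), already between the ridges at cols about 355 and 391. I'll measure how far off the midline it is.

```bash
python3 - <<'E'
from h import *
im=cv2.imread("pics/w15.png");cv2.imwrite("pics/w15c.png",cv2.resize(im[145:245,335:410],None,fx=7,fy=7,interpolation=cv2.INTER_CUBIC))
E
```

```text
(no output)
```

View pics/w15c.png

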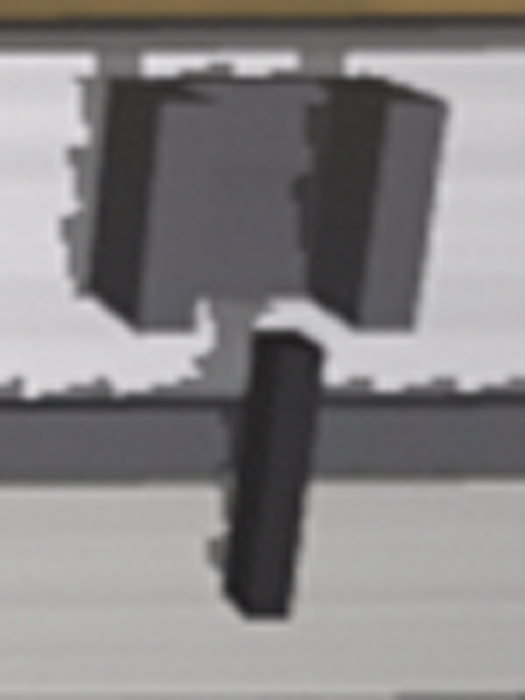

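The pointer is about 2.8 mm short of the midline, so a small further pull.

```bash
python3 -m pendant '[[-0.035,0,0,0,-0.003,0,0],[-0.025,0,0,0,-0.003,0,0],[-0.02,0,0,0,-0.003,0,0],[-0.02,0,0,0,-0.003,0,0]]'
python3 - <<'E'
from h import *
go([0.5978,0.1983,0.071],-14.65)
c=capture("wrist");go([0.5978,0.1983,0.071],-14.65)
crop(c,335,145,75,100,"w16",7);crop(capture("side"),225,125,90,65,"s16",8.5);go([0.5978,0.1983,0.071],-14.65)
E
```

```text
t: 17.93
eef_pos: [0.597, 0.1984, 0.0711]
ee_rot: [-0.002, 0.992, -0.128, 0.009]
ft_force: [9.4, -0.7, -6.2]
gripper_width: 0.0128
t 17.93 tcp [0.597  0.1984 0.0711] shift [ 0.007 -0.001  0.001] min rows 0.0
yaw now -14.74 turn units [-0.004  -0.0116 -0.001 ] min rows 0.2 q7 -0.19 w 0.0128 F [ 9.4 -0.7 -6.2]
t 17.98 tcp [0.597  0.1984 0.071 ] shift [ 0.007 -0.001  0.   ] min rows 0.0
yaw now -14.74 turn units [-0.004  -0.0115 -0.001 ] min rows 0.2 q7 -0.19 w 0.0129 F [ 8.9 -1.  -5.8]
t 18.03 tcp [0.597  0.1984 0.0711] shift [ 0.007 -0.001  0.001] min rows 0.0
yaw now -14.74 turn units [-0.004  -0.0115 -0.0009] min rows 0.2 q7 -0.19 w 0.0128 F [ 9.6 -1.3 -5. ]
```

View pics/w16.png

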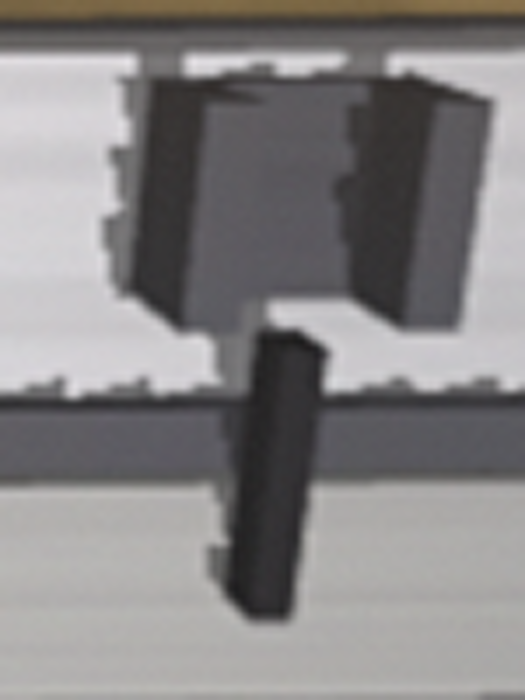

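View pics/s16.png

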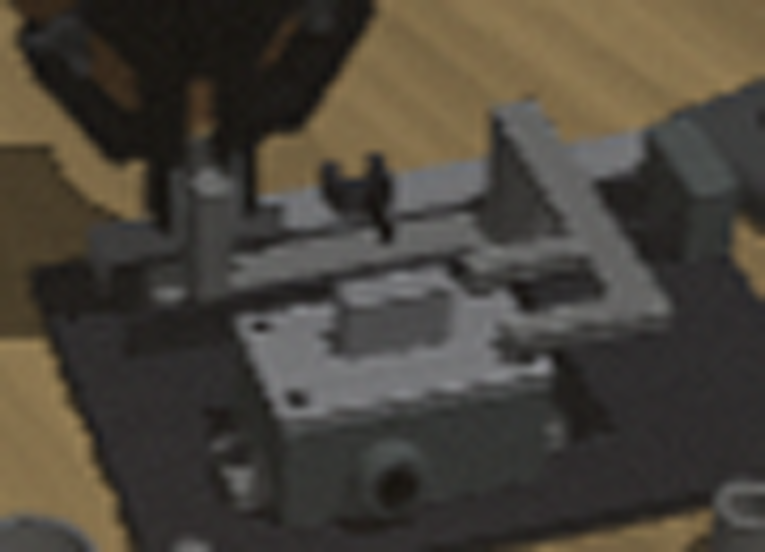

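The pointer is within about 1 mm of the midline. Over three readings the pose hasn't moved, pull about 9 N, and the cover is still flush. Handing in.

```bash
python3 - <<'E'
from h import *
print(sign_off());go([0.5978,0.1983,0.071],-14.65)
E
```

```text
the job is handed in; nothing more can be done
None
the job is handed in; nothing more can be done
```

The grey ribbed cover is on the pump housing, and the job was handed in at about 18 s with the gripper still holding the slide handle. No verdict was reported.

**Cover:** I gripped it by the rib and lowered it until it made contact at about 10 N. It first sat about 2 mm too far from the robot, so I lifted it slightly, moved it back and released it with the slide fully home. After release it looked flat and flush in the side and wrist views.

**Slide:** I pulled the handle about 41 mm toward the robot. In the last enlarged wrist picture the pointer was about 1 mm from the midline between the ridges, against the 7 mm allowed. Three readings showed the arm still and the spring pulling at about 9 N. I set the grip to 80 N. The last side view showed the fork over the cover on both sides of the rib.

**Disagreements and limits:**
- **Cover centring:** the wrist and side cameras differed by 2–4 mm on the seat's position. One wrist estimate put the cover about 2 mm short along x, within the 5 mm allowed. Its edges looked aligned with the housing in the side view.
- **Gripper tilt:** the gripper was tilted about 1° while holding the handle.
- **Not measured:** I never touched the other things and saw none of them displaced, but I did not re-measure their positions at the end. The force of the fork on the cover was not measured either.

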